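# Close the pressure filter holder: nuts finger-tight, then a counted quarter turn each

### The job

Close the steel filter holder on the bench. First turn all three wing nuts clockwise just finger-tight, stopping where each begins to bear on the cover; then, beginning with the nut over the outlet spout and going clockwise round the rim as seen from above, give each nut one more quarter turn. Let go of the nuts and leave the things that stand around where they are.

Things in the scene. Friction and masses are not known exactly. Their poses are not given: they have to be found in the camera images.
- holder: Steel pressure filter holder fixed to the bench: a round flange of 152 mm on three legs, 64 mm high, with a cover on top. Origin on the bench at its centre, z up; its x axis points to the outlet spout. Three studs stand on a circle of 80 mm radius: at 0 deg (over the spout, nut_a), -120 deg (nut_b) and +120 deg (nut_c) from that x axis.
- spout_tip (a point): End of the outlet spout, a steel tube of 15 mm that leaves the lower half level and outwards, 148 mm from the holder's centre, 31 mm above the bench. The nut above it is the first.
- cover: Steel cover plate, 152 mm across with three ears, 12 mm thick with a low dome and an inlet nozzle in the middle that ends 126 mm above the bench (17 mm diameter). Origin at the centre of its underside, 67 mm above the bench, on a rubber gasket that yields about 1 mm under 23 N at a stud; pressing at one stud does not move the others.
- nut_a: Black wing nut a on a stud, over the spout. Origin on the stud axis at the cover's top face, z up, x along the wing: an upright bar 60 mm long (x), 13 mm thick (y), 28 mm tall, from 20 to 48 mm above the origin, over a hub of 25 mm diameter. Clockwise seen from above tightens it; it goes down 6 mm a turn.
- nut_b: Black wing nut b on a stud, 120 deg clockwise of nut a as seen from above. Origin on the stud axis at the cover's top face, z up, x along the wing: an upright bar 60 mm long (x), 13 mm thick (y), 28 mm tall, from 20 to 48 mm above the origin, over a hub of 25 mm diameter. Clockwise seen from above tightens it; it goes down 6 mm a turn.
- nut_c: Black wing nut c on a stud, 120 deg clockwise of nut b as seen from above. Origin on the stud axis at the cover's top face, z up, x along the wing: an upright bar 60 mm long (x), 13 mm thick (y), 28 mm tall, from 20 to 48 mm above the origin, over a hub of 25 mm diameter. Clockwise seen from above tightens it; it goes down 6 mm a turn.
- nut_a_wing (a point): Middle of nut a's wing, where to grip it: 36 mm above the nut's origin, on its axis; axes as the nut's (x along the wing). Each nut runs free at first (0.03 N m of friction), for 0.2 to 1.65 rad: worn washers make it differ and it cannot be seen. Then the moment rises by 0.2 N m a rad.
- nut_b_wing (a point): The same point of nut b. For each nut: finger-tight lies 0.1 to 0.9 rad after it begins to bear, where a moment of 0.05 to 0.2 N m is felt (aim at 0.1).
- nut_c_wing (a point): The same point of nut c. For each nut: the quarter turn after finger-tight brings the moment to about 0.4 N m. A nut stays where it is let go.
- specimen_cup: White cup with a blue screw lid, 65 mm across and tall, loose bystander. Origin under its centre.
- alcohol_bottle: Clear bottle with a white flip cap, 52 mm across, 153 mm tall, loose bystander behind the holder. Origin under its centre.

How it is judged:
On the way, in this order (a step that is already met when the one before it is completed fails the run):
1. all three nuts are finger-tight together: each bears on the cover with 2 to 20 N (contact force between nut_a and cover between 1 and 20 N and contact force between nut_b and cover between 1 and 20 N and contact force between nut_c and cover between 1 and 20 N), for 0.2 s.
2. nut a (over the spout) has its quarter turn more (28 to 62 N on the cover) while nuts b and c are still only finger-tight (contact force between nut_a and cover between 28 and 62 N and contact force between each of nut_b, nut_c and cover below 23 N), for 0.2 s.
3. then nut b has its quarter turn more as well, while nut c is still only finger-tight (contact force between nut_a and cover between 28 and 62 N and contact force between nut_b and cover between 28 and 62 N and contact force between nut_c and cover below 23 N), for 0.2 s.
At the end, for the whole second after the job is handed in: All three nuts are a quarter turn past finger-tight, so that each presses on the cover with 28 to 62 N (about 1.3 to 2.8 rad past the point where it begins to bear), and stand still (contact force between nut_a and cover between 28 and 62 N and contact force between nut_b and cover between 28 and 62 N and contact force between nut_c and cover between 28 and 62 N); the robot touches nothing.
It fails at once if the specimen cup is pushed more than 30 mm or tipped (distance of specimen_cup from where it was at the start of the episode above 0.03 m or angle between specimen_cup's own z axis and vertical above 0.4 rad).
It fails at once if the clear bottle is pushed more than 30 mm or tipped (distance of alcohol_bottle from where it was at the start of the episode above 0.03 m or angle between alcohol_bottle's own z axis and vertical above 0.4 rad).
It also fails if it takes over 72 s, if anything falls off the work surface, if the arm or the gripper's body presses on something with over 40 N, if the wrist force passes 120 N, or if a joint passes its speed limit or range.

### The arm

A 7-joint arm with a two-finger parallel gripper is mounted at the origin on a cart in front of the work surface, level with it; the furniture and walls round the work are solid. World frame = base frame: x ahead of the robot, y to its left, z up, the work surface at z = 0. Lengths are in m, angles in rad, forces in N, time in s.
With the tool pointing down it reaches from about 0.4 to 0.85 m from the base axis. Payload 10.4 kg.
Tool frame: the origin (TCP) lies at the very end of the fingers, on their centre line; the grasp point (between the pads) lies behind it (r.hold_point_z is the z of the grasp point in the tool frame, in m); z points along the fingers, y is the line along which they close (so a half turn about z gives the same grasp; the last joint's range is limited). The gripper opens to 87 mm and grips with 3 to 60 N. Pads are 19 mm wide; open, the fingers measure 117 mm over their backs; the gripper's body (75 mm by 190 mm) begins 51 mm behind the grasp point.
Start: joints at [1.175, 0.332, -0.065, 1.46, 0.022, 1.35, -0.088], TCP at [0.228, -0.582, 0.223] pointing down, gripper open.
Joint ranges: [-2.6, 2.6], [-0.5, 2.12], [-1.47, 1.34], [0.16, 2.42], [-1.27, 4.41], [0.06, 2.06], [-2.6, 2.6]. Speed limits (rad/s): [2.22, 2.22, 2.79, 2.79, 3.14, 3.14, 3.14].

### API

Orientations are given as a unit quaternion [w, x, y, z].
In Python, from rig import r gives the robot as it stands.
- The arm moves only by the shell command python3 -m crank 'ROWS' [FORCE]. ROWS is JSON, a list of rows, each an object of numbers: "fingers": the closure in counts, from 0 (fully open) to 255 (shut); "tx", "ty", "tz": the shift along the tool's x, y, z in mm; "ax", "ay", "az": the turn, a rotation vector about the tool's x, y, z in rad. In form: [{"fingers": .., "tx": .., "ty": .., "tz": .., "ax": .., "ay": .., "az": ..}, ...]. A call has 1 to 8 rows; each row shifts and turns the commanded pose from where the row before left it, along the tool's axes as they then stand; what a row does not reach is not made up. A row lasts 1/8 s, in which the tool goes at most 62.5 mm and 10.7 degrees, less where a joint would pass 70% of its speed; a pose out of reach is approached as far as the arm can. A call with a gripper value outside its range is refused whole. The fingers move at their own pace and stop on an object; FORCE is the grip in N (left out, the last holds). Time passes only in rows, so rows that do not move let the fingers close. It gives the time, the measured TCP pose, the force, the opening and the grip force at its end, in the units of the state.
- r.state(): the state, without advancing time (a new reading comes with each control period).
- r.snapshot(name): name is "side" or "top" or "wrist"; returns (picture, depth): 384x512x3 uint8, red, green, blue; 384x512 float32, m along the optical axis (not along the pixel's ray), 0 where there is no reading.
- r.calibration(name): a dict with "intrinsics" (3x3 intrinsics, pixels), "distortion" ([k1, k2, p1, p2, k3] as OpenCV has them; the pictures are not rectified), "pose" (4x4, takes a point from camera to world coordinates); the wrist camera has in their place "T_tool_cam" (4x4, takes a point from camera to tool coordinates, whose origin is the TCP and whose axes are the flange's). Camera axes: x right, y up, looking along -z (the intrinsics and any distortion apply to the point x, -y, -z); pixel columns grow to the right and rows downward; lengths in m; the calibration is good to about 2 mm. A picture is of the moment at which its call begins: read the wrist's pose just before it. calibration takes no time and is no camera call.
- r.job_done(): hands the job in; it is judged then, once.
The state is a dict: "t": time; "qpos": joint angles; "joint_velocities": joint speeds; "effort": joint torques, N m; "tcp_pos": TCP position; "eef_rot": TCP orientation; "contact_force": force on the tool from outside, world axes, zero at the start; "ft_torque": the same for the moment, N m; "gripper_width": finger opening in m; "grip_force": force on a finger pad.
Only numpy, scipy, OpenCV 4.12 (cv2) and the standard library are available. Lean on these libraries where they do the work, as an engineer would, in place of code of your own. Each camera call takes 0.05 s, during which the arm holds its last target. There are 200 camera calls.

## Working session

There is one attempt and no reset: what is moved stays moved. The work goes in short steps, Python scripts to look and compute and a shell command to move; the robot and the scene stay as the last step left them, time stands still between calls to the robot, and variables do not carry over. Pictures are saved under pics/ and viewed, at most 12 in all, crops included, and the job is handed in when it is done.

```bash
ls; mkdir -p pics; python3 - <<'E'
from rig import r
import cv2, numpy as np
print(r.hold_point_z, r.state())
for n in ("top","side"):
    p,d=r.snapshot(n); cv2.imwrite(f"pics/{n}0.png",cv2.cvtColor(p,cv2.COLOR_RGB2BGR)); np.save(f"pics/{n}0.npy",d)
    c=r.calibration(n); print(n,c)
E
```

```text
pics
-0.0187 {'t': 0.0, 'qpos': array([ 1.17534995,  0.33290214, -0.0647087 ,  1.4609368 ,  0.02161353,
        1.34989966, -0.08845963]), 'joint_velocities': array([ 5.57765390e-05, -1.82911571e-05,  5.51159526e-04, -3.93308253e-04,
       -7.39410297e-04,  9.90776927e-04, -1.44503341e-03]), 'effort': array([-2.24531323e-04, -6.23247313e+01,  2.49419123e-02, -3.89893162e+01,
       -6.12251577e-02,  3.98353406e-02,  1.85298381e-04]), 'tcp_pos': array([ 0.22752132, -0.58170033,  0.22173723]), 'eef_rot': array([-7.04235485e-04,  9.82666491e-01,  1.85380802e-01, -1.71934098e-04]), 'contact_force': array([-0.49051621, -0.07210051,  0.26258537]), 'ft_torque': array([-0.01581888,  0.00374358,  0.01764863]), 'grip_force': 0.0, 'gripper_width': 0.08692862278446505}
top {'intrinsics': array([[453.23137384,   0.        , 250.75878569],
       [  0.        , 453.23137384, 192.6373569 ],
       [  0.        ,   0.        ,   1.        ]]), 'distortion': array([-0.11666465,  0.        ,  0.        ,  0.        ,  0.        ]), 'pose': array([[-2.39978312e-03,  9.87347716e-01, -1.58551978e-01,
         3.98355228e-01],
       [-9.99952289e-01, -8.67996963e-04,  9.72964087e-03,
         1.05515982e-01],
       [ 9.46891605e-03,  1.58567762e-01,  9.87302691e-01,
         1.18761655e+00],
       [ 0.00000000e+00,  0.00000000e+00,  0.00000000e+00,
         1.00000000e+00]])}
side {'intrinsics': array([[495.39188345,   0.        , 258.69552407],
       [  0.        , 495.39188345, 190.80018081],
       [  0.        ,   0.        ,   1.        ]]), 'distortion': array([0.00728073, 0.        , 0.        , 0.        , 0.        ]), 'pose': array([[-0.8762013 ,  0.27334526, -0.39693029,  0.09004093],
       [-0.48159887, -0.52782131,  0.69961932,  0.98872985],
       [-0.01827064,  0.80416853,  0.59412049,  0.84954342],
       [ 0.        ,  0.        ,  0.        ,  1.        ]])}
```

View pics/top0.png

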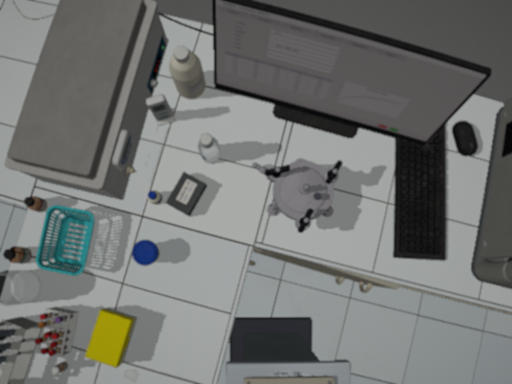

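View pics/side0.png

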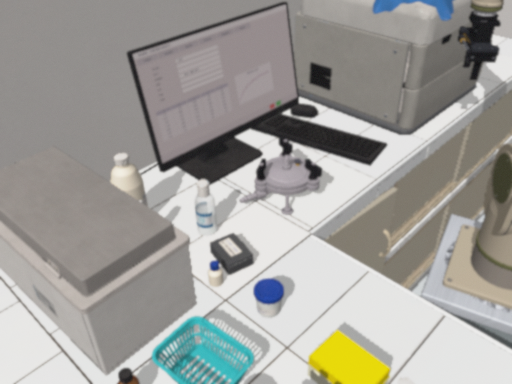

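The top view shows the holder at about (303,193), with its wings near (277,171), (333,172) and (304,217). The spout points left to about (258,167), and the monitor stands just behind. I'll look closer.

```bash
cat > h.py <<'E'
import numpy as np, cv2
from rig import r
def ray(n,uv,pose=None):
    c=r.calibration(n); T=c["pose"] if pose is None else pose
    x,y=cv2.undistortPoints(np.array([[uv]],float),c["intrinsics"],np.array(c["distortion"]))[0,0]
    return T[:3,3],T[:3,:3]@np.array([x,-y,-1])
def atz(n,uv,z,pose=None):
    o,d=ray(n,uv,pose); return o+d*(z-o[2])/d[2]
def atd(n,uv,dep,pose=None):
    o,d=ray(n,uv,pose); return o+d*dep
E
python3 - <<'E'
from h import *
a=cv2.imread("pics/top0.png")[150:240,245:350]; b=cv2.imread("pics/side0.png")[130:220,235:335]
a=cv2.resize(a,None,fx=6,fy=6,interpolation=2); cv2.imwrite("pics/c1.png",a)
d=np.load("pics/top0.npy"); 
for n,uv,z in [("spout",(258,167),.031),("noz",(306,190),.126),("A",(277,171),.115),("B",(333,172),.115),("C",(304,217),.115)]:
    print(n,atz("top",uv,z).round(3),atd("top",uv,d[uv[1],uv[0]]).round(3))
# monitor points
for uv in [(217,85),(300,115),(435,138),(485,75),(220,5),(278,112),(355,132),(210,145),(147,252),(410,130),(398,220)]:
    print(uv,atd("top",uv,d[uv[1],uv[0]]).round(3))
E
```

```text
spout [0.652 0.075 0.031] [0.65  0.075 0.038]
noz [ 0.575 -0.037  0.126] [ 0.577 -0.038  0.116]
A [0.624 0.031 0.115] [0.621 0.032 0.129]
B [ 0.621 -0.105  0.115] [ 0.618 -0.102  0.129]
C [ 0.512 -0.032  0.115] [ 0.511 -0.031  0.121]
(217, 85) [0.832 0.177 0.144]
(300, 115) [ 0.801 -0.041  0.011]
(435, 138) [ 0.737 -0.41   0.02 ]
(485, 75) [ 0.743 -0.341  0.425]
(220, 5) [0.882 0.155 0.414]
(278, 112) [0.811 0.019 0.008]
(355, 132) [ 0.755 -0.19   0.009]
(210, 145) [0.684 0.193 0.131]
(147, 252) [0.43  0.351 0.066]
(410, 130) [ 0.71  -0.281  0.177]
(398, 220) [ 0.513 -0.292  0.022]
```

View pics/c1.png

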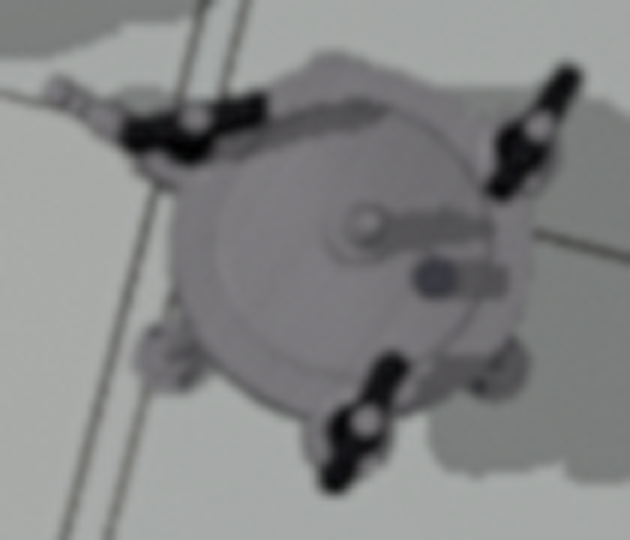

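```bash
cat >> h.py <<'E'
def yaw(q): # world yaw of tool x
    from scipy.spatial.transform import Rotation as R
    m=R.from_quat(np.roll(q,-1)).as_matrix(); return np.arctan2(m[1,0],m[0,0]),m
E
python3 - <<'E'
from h import *
f=lambda p:(245+(p[0]+.5)/6-.5,150+(p[1]+.5)/6-.5)
noz=atz("top",f((368,223)),.126); print("noz",noz.round(4)); print("vent@.1",atz("top",f((437,278)),.1).round(4),atd("top",(318,196),np.load("pics/top0.npy")[196,318]))
sp=atz("top",f((55,88)),.036); ha=np.arctan2(*(sp-noz)[1::-1]); print("sp",sp.round(4),np.hypot(*(sp-noz)[:2]),ha)
for n,e1,e2,k in [("A",(125,137),(265,105),0),("B",(500,190),(570,75),-1),("C",(335,485),(398,362),1)]:
    p,q=[atz("top",f(e),.126) for e in(e1,e2)]
    m=(p+q)/2; v=q-p; w=m-noz
    print(n,m.round(4),"len",np.hypot(*v[:2]).round(4),"yaw",np.arctan2(v[1],v[0]).round(3),"r",np.hypot(*w[:2]).round(4),"ang",np.degrees(np.arctan2(w[1],w[0])).round(1),"model",np.degrees(ha)+120*k)
s=r.state();print(yaw(s["eef_rot"]), r.calibration("wrist"))
E
```

```text
noz [ 0.5829 -0.0365  0.126 ]
vent@.1 [ 0.5648 -0.0677  0.1   ] [ 0.56432814 -0.06882974  0.10159183]
sp [0.6581 0.0862 0.036 ] 0.14388306226918834 1.0214212010973336
A [0.6243 0.0318 0.126 ] len 0.0576 yaw -1.342 r 0.0799 ang 58.8 model 58.52312392806054
B [ 0.6198 -0.1047  0.126 ] len 0.0558 yaw -0.566 r 0.0776 ang -61.6 model -61.47687607193946
C [ 0.5031 -0.0343  0.126 ] len 0.0549 yaw -0.49 r 0.0799 ang 178.4 model 178.52312392806056
(np.float64(0.3728169638868292), array([[ 9.31304989e-01,  3.64239956e-01, -5.21903847e-04],
       [ 3.64240326e-01, -9.31304240e-01,  1.18262671e-03],
       [-5.52913662e-05, -1.29148458e-03, -9.99999165e-01]])) {'intrinsics': array([[273.04898696,   0.        , 255.96943825],
       [  0.        , 273.04898696, 187.22065948],
       [  0.        ,   0.        ,   1.        ]]), 'distortion': array([0.00257924, 0.        , 0.        , 0.        , 0.        ]), 'T_tool_cam': array([[ 4.16908333e-04,  9.63431144e-01,  2.67955700e-01,
         7.28545867e-02],
       [ 9.99999829e-01, -5.11307778e-04,  2.82515266e-04,
         1.25507926e-03],
       [ 4.09191839e-04,  2.67955537e-01, -9.63431193e-01,
        -1.61117151e-01],
       [ 0.00000000e+00,  0.00000000e+00,  0.00000000e+00,
         1.00000000e+00]])}
```

```bash
python3 - <<'E'
from h import *
d=np.load("pics/top0.npy")
for uv in [(480,265),(490,285),(495,200),(508,150),(480,240),(470,300)]: print(uv,atd("top",uv,d[uv[1],uv[0]]).round(3))
E
python3 -m crank '[{"fingers":0,"tx":26,"ty":-44},{"fingers":0,"tx":26,"ty":-44},{"fingers":0,"tx":26,"ty":-44},{"fingers":0,"tx":26,"ty":-44}]' 20
```

```text
(480, 265) [ 0.392 -0.49   0.062]
(490, 285) [ 0.337 -0.549 -0.001]
(495, 200) [ 0.558 -0.539  0.072]
(508, 150) [ 0.681 -0.565  0.112]
(480, 240) [ 0.457 -0.51   0.032]
(470, 300) [ 0.299 -0.489  0.   ]invalid input at $[0]: expected keys fingers, tx, ty, tz, ax, ay, az
```

```bash
python3 -m crank '[{"fingers":0,"tx":26,"ty":-44,"tz":0,"ax":0,"ay":0,"az":0},{"fingers":0,"tx":26,"ty":-44,"tz":0,"ax":0,"ay":0,"az":0},{"fingers":0,"tx":26,"ty":-44,"tz":0,"ax":0,"ay":0,"az":0},{"fingers":0,"tx":26,"ty":-44,"tz":0,"ax":0,"ay":0,"az":0},{"fingers":0,"tx":49,"ty":-29,"tz":0,"ax":0,"ay":0,"az":0},{"fingers":0,"tx":49,"ty":-29,"tz":0,"ax":0,"ay":0,"az":0},{"fingers":0,"tx":49,"ty":-29,"tz":0,"ax":0,"ay":0,"az":0},{"fingers":0,"tx":49,"ty":-29,"tz":0,"ax":0,"ay":0,"az":0}]' 20; python3 -c "
from h import *
s=r.state();print(s['qpos'],yaw(s['eef_rot'])[0])"
```

```text
t: 1.1
tcp_pos: [0.4014, -0.1993, 0.2225]
eef_rot: [0.0, 0.983, 0.185, 0.0]
contact_force: [-0.1, -0.5, -0.1]
gripper_width: 0.0868
grip_force: 0.0
[ 0.82142531 -0.03942412 -0.44638771  1.88008225 -0.01734453  1.29688342
 -0.81821865] 0.372549186607199
```

```bash
python3 -m crank '[{"fingers":0,"tx":39,"ty":-29,"tz":0,"ax":0,"ay":0,"az":0},{"fingers":0,"tx":39,"ty":-29,"tz":0,"ax":0,"ay":0,"az":0},{"fingers":0,"tx":39,"ty":-29,"tz":0,"ax":0,"ay":0,"az":0},{"fingers":0,"tx":38,"ty":-29,"tz":0,"ax":0,"ay":0,"az":0},{"fingers":0,"tx":0,"ty":0,"tz":10,"ax":0,"ay":0,"az":-0.185},{"fingers":0,"tx":0,"ty":0,"tz":10,"ax":0,"ay":0,"az":-0.185},{"fingers":0,"tx":0,"ty":0,"tz":10,"ax":0,"ay":0,"az":-0.185},{"fingers":0,"tx":0,"ty":0,"tz":10,"ax":0,"ay":0,"az":-0.185}]' 20
python3 -m crank '[{"fingers":0,"tx":0,"ty":0,"tz":0,"ax":0,"ay":0,"az":-0.185},{"fingers":0,"tx":0,"ty":0,"tz":0,"ax":0,"ay":0,"az":-0.185},{"fingers":0,"tx":0,"ty":0,"tz":0,"ax":0,"ay":0,"az":-0.185},{"fingers":0,"tx":0,"ty":0,"tz":0,"ax":0,"ay":0,"az":-0.185},{"fingers":0,"tx":0,"ty":0,"tz":0,"ax":0,"ay":0,"az":-0.185},{"fingers":0,"tx":0,"ty":0,"tz":0,"ax":0,"ay":0,"az":-0.185},{"fingers":0,"tx":0,"ty":0,"tz":0,"ax":0,"ay":0,"az":-0.185},{"fingers":0,"tx":0,"ty":0,"tz":0,"ax":0,"ay":0,"az":-0.185}]' 20
cat >> h.py <<'E'
def look(name):
    s=r.state(); y,m=yaw(s["eef_rot"]); T=np.eye(4); T[:3,:3]=m; T[:3,3]=s["tcp_pos"]
    p,d=r.snapshot("wrist"); T=T@r.calibration("wrist")["T_tool_cam"]
    cv2.imwrite(f"pics/{name}.png",cv2.cvtColor(p,cv2.COLOR_RGB2BGR)); np.savez(f"pics/{name}.npz",T=T,d=d)
    print(s["t"],s["tcp_pos"].round(4),"yaw",round(y,3),"q",s["qpos"].round(2),s["ft_torque"].round(3),s["contact_force"].round(1))
E
python3 -c "
from h import *
look('w1')"
```

```text
t: 2.1
tcp_pos: [0.5025, -0.0364, 0.1819]
eef_rot: [-0.0, 0.848, 0.531, -0.0]
contact_force: [0.2, 0.1, -0.0]
gripper_width: 0.0871
grip_force: 0.0
t: 3.1
tcp_pos: [0.5025, -0.0364, 0.1823]
eef_rot: [-0.0, 0.268, 0.963, -0.0]
contact_force: [-0.4, 0.3, -0.7]
gripper_width: 0.0868
grip_force: 0.0
3.1 [ 0.5025 -0.0364  0.1823] yaw 2.599 q [ 0.76  0.18 -0.84  1.79  0.14  1.23  0.9 ] [ 0.068 -0.132 -0.018] [-0.4  0.3 -0.7]
```

View pics/w1.png

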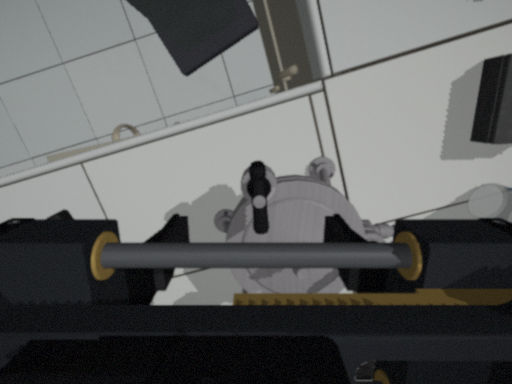

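The wrist view shows nut C's wing running from about (258,165) to (262,231), roughly centred between the fingers, with its stud tip at (259,202).

```bash
python3 -c "
from h import *
z=np.load('pics/w1.npz');T=z['T']
p,q,t=[atz('wrist',u,.126,T) for u in [(257.5,165),(261.5,231),(259,202)]]
print(p,q,(p+q)/2,t,np.arctan2(*(p-q)[1::-1]),np.hypot(*(p-q)[:2]), z['d'][185,258])
print(atd('wrist',(258,185),z['d'][185,258],T))
"
```

```text
[ 0.47623257 -0.02032153  0.126     ] [ 0.5276666  -0.04717393  0.126     ] [ 0.50194959 -0.03374773  0.126     ] [ 0.50388455 -0.03545905  0.126     ] 2.660441723246874 0.05802164574699652 0.22508983
[ 0.4907871  -0.02858091  0.12601171]
```

```bash
python3 -m crank '[{"fingers":120,"tx":0,"ty":1.5,"tz":0,"ax":0,"ay":0,"az":-0.055},{"fingers":120,"tx":0,"ty":0,"tz":40,"ax":0,"ay":0,"az":0},{"fingers":120,"tx":0,"ty":0,"tz":39,"ax":0,"ay":0,"az":0},{"fingers":255,"tx":0,"ty":0,"tz":0,"ax":0,"ay":0,"az":0},{"fingers":255,"tx":0,"ty":0,"tz":0,"ax":0,"ay":0,"az":0},{"fingers":255,"tx":0,"ty":0,"tz":0,"ax":0,"ay":0,"az":0},{"fingers":255,"tx":0,"ty":0,"tz":0,"ax":0,"ay":0,"az":0}]' 20
cat >> h.py <<'E'
def st():
    s=r.state(); print(round(s["t"],2),s["tcp_pos"].round(4),"yaw",round(yaw(s["eef_rot"])[0],3),"q7",s["qpos"][6].round(2),"tau",s["ft_torque"].round(3),"F",s["contact_force"].round(1),s["gripper_width"],s["grip_force"])
E
python3 -c "
from h import *
st();st()"
```

```text
t: 4.03
tcp_pos: [0.5042, -0.0352, 0.1046]
eef_rot: [0.001, 0.245, 0.97, -0.0]
contact_force: [-0.1, -0.1, 0.9]
gripper_width: 0.025
grip_force: 0.0
4.03 [ 0.5042 -0.0352  0.1046] yaw 2.647 q7 0.88 tau [ 0.027 -0.125 -0.024] F [-0.1 -0.1  0.9] 0.025035686495397672 0.0
4.03 [ 0.5042 -0.0352  0.1046] yaw 2.647 q7 0.88 tau [ 0.027 -0.125 -0.024] F [-0.1 -0.1  0.9] 0.025035686495397672 0.0
```

```bash
python3 -m crank '[{"fingers":255,"tx":0,"ty":0,"tz":0,"ax":0,"ay":0,"az":0},{"fingers":255,"tx":0,"ty":0,"tz":0,"ax":0,"ay":0,"az":0},{"fingers":255,"tx":0,"ty":0,"tz":0,"ax":0,"ay":0,"az":0}]' 20
python3 -c "
from h import *
st()"
python3 -m crank '[{"fingers":255,"tx":0,"ty":0,"tz":0.14,"ax":0,"ay":0,"az":0.15},{"fingers":255,"tx":0,"ty":0,"tz":0,"ax":0,"ay":0,"az":0}]' 20
python3 -c "
from h import *
st()"
```

```text
t: 4.4
tcp_pos: [0.5038, -0.0344, 0.1036]
eef_rot: [0.0, 0.244, 0.97, 0.0]
contact_force: [-5.9, 7.3, 0.9]
gripper_width: 0.0129
grip_force: 20.0
4.4 [ 0.5038 -0.0344  0.1036] yaw 2.648 q7 0.88 tau [1.975 1.251 0.032] F [-5.9  7.3  0.9] 0.012928414035799975 20.021854738024558
t: 4.65
tcp_pos: [0.5039, -0.0346, 0.1035]
eef_rot: [0.0, 0.316, 0.949, 0.0]
contact_force: [7.0, 1.1, 2.2]
gripper_width: 0.0129
grip_force: 23.1
4.65 [ 0.5039 -0.0346  0.1035] yaw 2.499 q7 0.74 tau [ 8.600e-02 -2.009e+00 -2.000e-03] F [7.  1.1 2.2] 0.012903651929766951 23.143608014797792
```

```bash
for i in 1 ; do python3 -m crank '[{"fingers":255,"tx":0,"ty":0,"tz":0.14,"ax":0,"ay":0,"az":0.15},{"fingers":255,"tx":0,"ty":0,"tz":0.14,"ax":0,"ay":0,"az":0.15}]' >/dev/null; python3 -c "
from h import *
st()"; python3 -m crank '[{"fingers":255,"tx":0,"ty":0,"tz":0.14,"ax":0,"ay":0,"az":0.15},{"fingers":255,"tx":0,"ty":0,"tz":0.14,"ax":0,"ay":0,"az":0.15}]' >/dev/null; python3 -c "
from h import *
st()";  python3 -m crank '[{"fingers":255,"tx":0,"ty":0,"tz":0.14,"ax":0,"ay":0,"az":0.15},{"fingers":255,"tx":0,"ty":0,"tz":0,"ax":0,"ay":0,"az":0}]' >/dev/null; python3 -c "
from h import *
st()"; done
```

```text
4.9 [ 0.5039 -0.0349  0.1032] yaw 2.197 q7 0.45 tau [-0.848 -2.027  0.162] F [13.6 -6.3 -9.4] 0.012809122252161671 20.11620717588812
5.15 [ 0.5037 -0.0355  0.1029] yaw 1.896 q7 0.16 tau [ 2.324  0.036 -0.006] F [-1.9 11.5 -0.8] 0.012887418652013248 20.00553553691134
5.4 [ 0.5037 -0.0357  0.103 ] yaw 1.751 q7 0.02 tau [-0.033 -0.215 -0.048] F [-0.3 12.3 -5.3] 0.013091248445649455 19.343676280695945
```

```bash
cat > s.py <<'E'
from h import *
st()
E
python3 -m crank '[{"fingers":255,"tx":1,"ty":-0.5,"tz":0,"ax":0,"ay":0,"az":0},{"fingers":255,"tx":0,"ty":0,"tz":0,"ax":0,"ay":0,"az":0}]' >/dev/null; python3 s.py
python3 -m crank '[{"fingers":255,"tx":0,"ty":0,"tz":0,"ax":0,"ay":0,"az":0}]' >/dev/null; python3 s.py
python3 -m crank '[{"fingers":255,"tx":0,"ty":0,"tz":0.14,"ax":0,"ay":0,"az":0.15}]' >/dev/null; python3 s.py
python3 -m crank '[{"fingers":255,"tx":0,"ty":0,"tz":0.0,"ax":0,"ay":0,"az":0}]' >/dev/null; python3 s.py
python3 -m crank '[{"fingers":255,"tx":0,"ty":0,"tz":0.0,"ax":0,"ay":0,"az":0}]' >/dev/null; python3 s.py
```

```text
5.65 [ 0.5033 -0.034   0.1029] yaw 1.751 q7 0.02 tau [-0.43  -0.362  0.259] F [ 1.9 -2.8  1.2] 0.012898057343147359 20.122293769964152
5.78 [ 0.5033 -0.0341  0.1029] yaw 1.749 q7 0.02 tau [-0.172 -0.545  0.312] F [ 1.7 -3.1  5.7] 0.013009860071843517 19.92545987438124
5.9 [ 0.5032 -0.0342  0.1028] yaw 1.596 q7 -0.13 tau [ 0.86  -0.663  0.33 ] F [ 2.5  2.4 -1.2] 0.014087332961942454 20.48925613242318
6.03 [ 0.5031 -0.0341  0.1027] yaw 1.599 q7 -0.13 tau [ 0.803 -0.732  0.274] F [ 2.4  3.6 -1.8] 0.013553301208126912 19.593682265403913
6.15 [ 0.5031 -0.0345  0.1026] yaw 1.601 q7 -0.13 tau [ 0.899 -1.07   0.335] F [ 3.2  3.1 -1.4] 0.012964558557432702 19.92670232510136
```

```bash
I='{"fingers":255,"tx":0,"ty":0,"tz":0,"ax":0,"ay":0,"az":0}'
python3 -m crank '[{"fingers":255,"tx":0,"ty":0,"tz":0,"ax":0,"ay":0,"az":0},{"fingers":255,"tx":0,"ty":0,"tz":0,"ax":0,"ay":0,"az":0}]' 60 >/dev/null; python3 s.py
python3 -m crank '[{"fingers":255,"tx":0,"ty":0,"tz":0,"ax":0,"ay":0,"az":0}]' >/dev/null; python3 s.py
python3 -m crank '[{"fingers":255,"tx":0,"ty":0,"tz":0,"ax":0,"ay":0,"az":-0.05}]' >/dev/null; python3 s.py
python3 -m crank '[{"fingers":255,"tx":0,"ty":0,"tz":0,"ax":0,"ay":0,"az":-0.05}]' >/dev/null; python3 s.py
python3 -m crank '[{"fingers":255,"tx":0,"ty":0,"tz":0,"ax":0,"ay":0,"az":-0.05}]' >/dev/null; python3 s.py
python3 -m crank '[{"fingers":255,"tx":0,"ty":0,"tz":0,"ax":0,"ay":0,"az":0.05}]' >/dev/null; python3 s.py
python3 -m crank '[{"fingers":255,"tx":0,"ty":0,"tz":0,"ax":0,"ay":0,"az":0.05}]' >/dev/null; python3 s.py
python3 -m crank '[{"fingers":255,"tx":0,"ty":0,"tz":0,"ax":0,"ay":0,"az":0.05}]' >/dev/null; python3 s.py
```

```text
6.4 [ 0.5032 -0.0345  0.1024] yaw 1.6 q7 -0.13 tau [ 1.07  -2.074  0.191] F [ 7.8  5.9 -0.3] 0.012634445002138806 59.983122032135725
6.53 [ 0.5032 -0.0343  0.1024] yaw 1.6 q7 -0.13 tau [ 0.081 -2.084  0.216] F [ 8.5  1.  -3.8] 0.012919413081227913 60.074067329987884
6.65 [ 0.5032 -0.0345  0.1024] yaw 1.65 q7 -0.08 tau [-2.206 -1.827  0.246] F [  7.  -12.3   4.6] 0.012849066697716665 65.12631492689252
6.78 [ 0.5032 -0.0342  0.1024] yaw 1.701 q7 -0.03 tau [-1.321 -1.674  0.079] F [ 5.4 -5.6 -3.4] 0.012605677387046772 60.104035528023445
6.9 [ 0.5032 -0.0339  0.1025] yaw 1.751 q7 0.02 tau [-0.592 -1.577  0.049] F [ 6.5 -2.8 -0.3] 0.012553826834713535 60.070303436368704
7.03 [ 0.5032 -0.0343  0.1024] yaw 1.699 q7 -0.03 tau [-0.272 -1.509  0.107] F [ 6.7 -3.9  3.2] 0.012303791727294412 60.081162583082914
7.15 [ 0.5032 -0.0343  0.1024] yaw 1.648 q7 -0.08 tau [-0.548 -1.331  0.187] F [ 5.7 -3.5  2.1] 0.012837517252100847 60.01427977345884
7.28 [ 0.5032 -0.0343  0.1024] yaw 1.598 q7 -0.13 tau [ 0.188 -1.166  0.108] F [ 4.4  2.9 -1.6] 0.01236299989209636 60.86120534688234
```

```bash

python3 -m crank '[{"fingers":255,"tx":0,"ty":0,"tz":-0.14,"ax":0,"ay":0,"az":-0.15},{"fingers":255,"tx":0,"ty":0,"tz":-0.14,"ax":0,"ay":0,"az":-0.15}]' >/dev/null; python3 s.py
python3 -m crank '[{"fingers":255,"tx":0,"ty":0,"tz":-0.14,"ax":0,"ay":0,"az":-0.15},{"fingers":255,"tx":0,"ty":0,"tz":-0.14,"ax":0,"ay":0,"az":-0.15}]' >/dev/null; python3 s.py
python3 -m crank '[{"fingers":255,"tx":0,"ty":0,"tz":0.1,"ax":0,"ay":0,"az":0.1}]' >/dev/null; python3 s.py
python3 -m crank '[{"fingers":255,"tx":0,"ty":0,"tz":0.1,"ax":0,"ay":0,"az":0.1}]' >/dev/null; python3 s.py
python3 -m crank '[{"fingers":255,"tx":0,"ty":0,"tz":0.1,"ax":0,"ay":0,"az":0.1}]' >/dev/null; python3 s.py
python3 -m crank '[{"fingers":255,"tx":0,"ty":0,"tz":0.1,"ax":0,"ay":0,"az":0.1}]' >/dev/null; python3 s.py
python3 -m crank '[{"fingers":255,"tx":0,"ty":0,"tz":0.1,"ax":0,"ay":0,"az":0.1}]' >/dev/null; python3 s.py
python3 -m crank '[{"fingers":255,"tx":0,"ty":0,"tz":0.1,"ax":0,"ay":0,"az":0.1}]' >/dev/null; python3 s.py
python3 -m crank '[{"fingers":255,"tx":0,"ty":0,"tz":0.1,"ax":0,"ay":0,"az":0.1}]' >/dev/null; python3 s.py
python3 -m crank '[{"fingers":255,"tx":0,"ty":0,"tz":0.1,"ax":0,"ay":0,"az":0.1}]' >/dev/null; python3 s.py
```

```text
7.53 [ 0.5031 -0.0338  0.1027] yaw 1.904 q7 0.17 tau [ 2.006 -0.829 -0.055] F [ 2.8 10.  -0.9] 0.012600476232083511 60.00421492382884
7.78 [ 0.5029 -0.0336  0.1029] yaw 2.205 q7 0.46 tau [ 1.652 -0.363 -0.082] F [-1.   7.3  2.8] 0.012794749714754968 59.96937397867441
7.9 [ 0.5029 -0.0335  0.1027] yaw 2.101 q7 0.36 tau [ 2.006 -0.719 -0.039] F [-0.3 10.7 -2.1] 0.012675883387015559 60.01258051022887
8.03 [ 0.5031 -0.0338  0.1027] yaw 1.996 q7 0.26 tau [ 0.669 -1.399 -0.037] F [ 6.   4.4 -5.7] 0.012383661667640287 59.96907328488305
8.15 [ 0.5031 -0.0338  0.1026] yaw 1.897 q7 0.16 tau [-0.472 -1.76  -0.028] F [  6.2  -0.8 -10.2] 0.012516613304214271 59.942233307317565
8.28 [ 0.5031 -0.0337  0.1026] yaw 1.797 q7 0.06 tau [-1.282 -1.593 -0.028] F [ 4.9 -2.4 -7.1] 0.012342325716352001 60.20144144073129
8.4 [ 0.5032 -0.0342  0.1025] yaw 1.696 q7 -0.03 tau [-1.039 -1.488  0.042] F [ 7.7 -3.9 -3.6] 0.012841021572848265 59.955554343760014
8.53 [ 0.5032 -0.0343  0.1024] yaw 1.596 q7 -0.13 tau [-1.528 -1.397  0.195] F [ 6.9 -9.2 -5.2] 0.01286331517059049 60.059807896614075
8.65 [ 0.5032 -0.0342  0.1023] yaw 1.496 q7 -0.23 tau [-0.477 -0.958  0.297] F [ 4.5 -4.2 -6.4] 0.012321688407470012 59.981644882834075
8.78 [ 0.5031 -0.0344  0.1022] yaw 1.397 q7 -0.32 tau [ 0.998 -1.184  0.394] F [ 4.3  4.  -2.4] 0.01209594567562939 59.970529759302735
```

```bash

python3 -m crank '[{"fingers":255,"tx":0,"ty":0,"tz":0,"ax":0,"ay":0,"az":0},{"fingers":255,"tx":0,"ty":0,"tz":0,"ax":0,"ay":0,"az":0}]' >/dev/null; python3 s.py
python3 -c "
from h import *
look('w2');st()
a=cv2.imread('pics/w2.png')[110:270,170:350]; cv2.imwrite('pics/w2c.png',cv2.resize(a,None,fx=3.5,fy=3.5,interpolation=2))"
```

```text
9.03 [ 0.5031 -0.0345  0.1022] yaw 1.4 q7 -0.32 tau [ 1.002 -1.408  0.223] F [ 4.8  4.2 -1.1] 0.012889160403391779 59.99780033715069
9.025 [ 0.5031 -0.0345  0.1022] yaw 1.4 q [ 0.57  0.24 -0.65  1.89  0.16  1.07 -0.32] [ 1.002 -1.408  0.223] [ 4.8  4.2 -1.1]
9.07 [ 0.5031 -0.0345  0.1022] yaw 1.4 q7 -0.32 tau [-0.176 -1.065  0.183] F [ 5.8  1.1 -4.5] 0.012710152197670467 60.15829985762078
```

View pics/w2c.png

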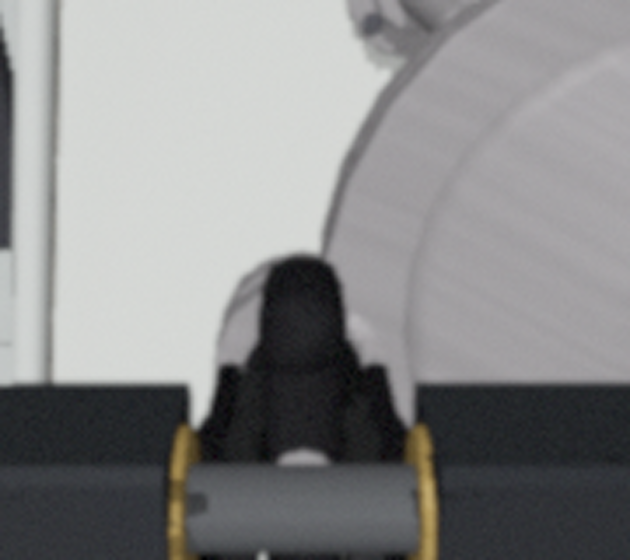

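```bash

python3 -m crank '[{"fingers":255,"tx":0,"ty":0,"tz":0,"ax":0,"ay":0,"az":0},{"fingers":255,"tx":0,"ty":0,"tz":0,"ax":0,"ay":0,"az":0}]' >/dev/null; python3 s.py
python3 -m crank '[{"fingers":255,"tx":0,"ty":0,"tz":0.1,"ax":0,"ay":0,"az":0.1}]' >/dev/null; python3 s.py
python3 -m crank '[{"fingers":255,"tx":0,"ty":0,"tz":0.1,"ax":0,"ay":0,"az":0.1}]' >/dev/null; python3 s.py
python3 -m crank '[{"fingers":255,"tx":0,"ty":0,"tz":0.1,"ax":0,"ay":0,"az":0.1}]' >/dev/null; python3 s.py
python3 -m crank '[{"fingers":255,"tx":0,"ty":0,"tz":0,"ax":0,"ay":0,"az":0},{"fingers":255,"tx":0,"ty":0,"tz":0,"ax":0,"ay":0,"az":0}]' >/dev/null; python3 s.py
python3 -m crank '[{"fingers":255,"tx":0,"ty":0,"tz":0,"ax":0,"ay":0,"az":0},{"fingers":255,"tx":0,"ty":0,"tz":0,"ax":0,"ay":0,"az":0}]' >/dev/null; python3 s.py
python3 -m crank '[{"fingers":255,"tx":0,"ty":0,"tz":0,"ax":0,"ay":0,"az":0},{"fingers":255,"tx":0,"ty":0,"tz":0,"ax":0,"ay":0,"az":0}]' >/dev/null; python3 s.py
python3 -m crank '[{"fingers":255,"tx":0,"ty":0,"tz":-0.1,"ax":0,"ay":0,"az":-0.1}]' >/dev/null; python3 s.py
python3 -m crank '[{"fingers":255,"tx":0,"ty":0,"tz":-0.1,"ax":0,"ay":0,"az":-0.1}]' >/dev/null; python3 s.py
python3 -m crank '[{"fingers":255,"tx":0,"ty":0,"tz":-0.1,"ax":0,"ay":0,"az":-0.1}]' >/dev/null; python3 s.py
```

```text
9.32 [ 0.5031 -0.0344  0.1022] yaw 1.4 q7 -0.32 tau [-1.491 -1.192  0.143] F [ 5.9 -5.2 -2.7] 0.012462862613590127 59.96394759044051
9.45 [ 0.5029 -0.0348  0.102 ] yaw 1.298 q7 -0.42 tau [-1.548 -1.196  0.352] F [ 3.6 -8.4 -7.6] 0.012579019916560451 59.84727455042467
9.57 [ 0.5028 -0.0347  0.102 ] yaw 1.197 q7 -0.52 tau [-0.422 -1.301  0.372] F [ 4.6 -1.4 -5.2] 0.0124519377041187 60.5281763873063
9.7 [ 0.5028 -0.0348  0.1019] yaw 1.096 q7 -0.62 tau [ 0.731 -1.43   0.405] F [ 5.5  4.1 -1. ] 0.01251131508834893 59.96505154296756
9.95 [ 0.5029 -0.0345  0.1019] yaw 1.1 q7 -0.61 tau [ 0.114 -1.879  0.231] F [8.2 3.  0.1] 0.012650819788522685 60.04073370248079
10.2 [ 0.5028 -0.0345  0.1019] yaw 1.099 q7 -0.61 tau [-2.016 -0.746  0.2  ] F [ 0.6 -9.7 -2. ] 0.012304580708428142 61.419698051176965
10.45 [ 0.5028 -0.0346  0.1019] yaw 1.098 q7 -0.61 tau [-2.264 -0.711  0.103] F [ 2.8 -9.3 -3.6] 0.012988152883844886 61.39107852475718
10.57 [ 0.503  -0.0344  0.1022] yaw 1.2 q7 -0.51 tau [-1.071 -1.023  0.031] F [ 3.9 -4.7  1.3] 0.012642925268455582 60.04665079526603
10.7 [ 0.5031 -0.0344  0.1022] yaw 1.301 q7 -0.42 tau [-1.041 -1.254  0.018] F [ 4.2 -6.6  3.6] 0.012733087437482287 60.052045891061425
10.82 [ 0.5031 -0.0341  0.1024] yaw 1.402 q7 -0.32 tau [-1.378 -1.375 -0.029] F [ 5.4 -6.7  0. ] 0.012408888782226804 59.98436811380088
```

```bash

python3 -m crank '[{"fingers":255,"tx":0,"ty":0,"tz":0.1,"ax":0,"ay":0,"az":0.1},{"fingers":255,"tx":0,"ty":0,"tz":0,"ax":0,"ay":0,"az":0},{"fingers":120,"tx":0,"ty":0,"tz":0,"ax":0,"ay":0,"az":0},{"fingers":120,"tx":0,"ty":0,"tz":0,"ax":0,"ay":0,"az":0},{"fingers":120,"tx":0,"ty":0,"tz":-40,"ax":0,"ay":0,"az":0},{"fingers":120,"tx":0,"ty":0,"tz":-40,"ax":0,"ay":0,"az":0},{"fingers":120,"tx":-12,"ty":44,"tz":0,"ax":0,"ay":0,"az":0},{"fingers":120,"tx":-12,"ty":44,"tz":0,"ax":0,"ay":0,"az":0}]'
python3 -m crank '[{"fingers":120,"tx":-12,"ty":44,"tz":0,"ax":0,"ay":0,"az":0},{"fingers":120,"tx":0,"ty":0,"tz":0,"ax":0,"ay":0,"az":-0.183},{"fingers":120,"tx":0,"ty":0,"tz":0,"ax":0,"ay":0,"az":-0.183},{"fingers":120,"tx":0,"ty":0,"tz":0,"ax":0,"ay":0,"az":-0.183},{"fingers":120,"tx":0,"ty":0,"tz":0,"ax":0,"ay":0,"az":-0.183},{"fingers":120,"tx":0,"ty":0,"tz":0,"ax":0,"ay":0,"az":-0.183},{"fingers":120,"tx":0,"ty":0,"tz":0,"ax":0,"ay":0,"az":-0.183},{"fingers":120,"tx":0,"ty":0,"tz":0,"ax":0,"ay":0,"az":-0.183}]'
python3 -c "
from h import *
look('w3');st()
a=cv2.imread('pics/w3.png')[130:290,170:350]; cv2.imwrite('pics/w3c.png',cv2.resize(a,None,fx=3.5,fy=3.5,interpolation=2))"
```

```text
t: 11.82
tcp_pos: [0.5818, -0.0819, 0.1829]
eef_rot: [0.001, 0.797, 0.604, -0.0]
contact_force: [0.1, 1.3, 0.8]
gripper_width: 0.0459
grip_force: 0.0
t: 12.82
tcp_pos: [0.6195, -0.1045, 0.1817]
eef_rot: [-0.001, 0.275, 0.962, -0.0]
contact_force: [0.4, -0.0, -0.2]
gripper_width: 0.0466
grip_force: 0.0
12.825 [ 0.6195 -0.1045  0.1817] yaw 2.585 q [ 0.69  0.48 -0.81  1.47  0.35  1.34  0.87] [ 0.029 -0.175 -0.01 ] [ 0.4 -0.  -0.2]
12.88 [ 0.6195 -0.1046  0.1816] yaw 2.594 q7 0.88 tau [ 0.026 -0.194  0.014] F [-1.  -0.3 -0.6] 0.04622401357193114 0.0
```

View pics/w3c.png

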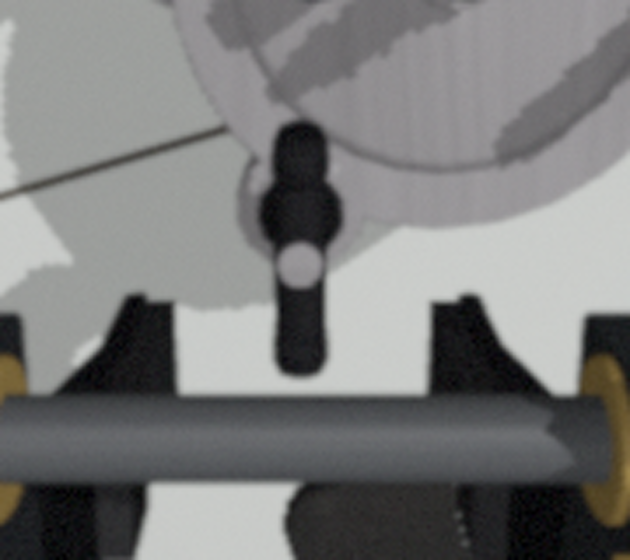

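```bash
cat >> h.py <<'E'
def wing(name,e1,e2,org,sc,z=.126):
    T=np.load(f'pics/{name}.npz')['T']; s=r.state(); y,m=yaw(s["eef_rot"])
    p,q=[atz('wrist',(org[0]+e[0]/sc,org[1]+e[1]/sc),z,T) for e in (e1,e2)]
    c=(p+q)/2; print(c.round(4),"yaw",np.arctan2(*(p-q)[1::-1]).round(3),"len",np.linalg.norm(p-q).round(4),"shift mm",(m.T@(c-s["tcp_pos"])*1e3).round(1))
E
python3 -c "
from h import *
wing('w3',(301,125),(301,372),(170,130),3.5)
wing('w3',(301,264),(301,263),(170,130),3.5)"
```

```text
[ 0.6196 -0.1057  0.126 ] yaw 2.586 len 0.0621 shift mm [-0.7 -0.9 55.6]
[ 0.6218 -0.1071  0.126 ] yaw -0.556 len 0.0003 shift mm [-3.4 -0.9 55.6]
```

```bash

python3 -m crank '[{"fingers":150,"tx":-1.2,"ty":-0.9,"tz":0,"ax":0,"ay":0,"az":0},{"fingers":150,"tx":0,"ty":0,"tz":40,"ax":0,"ay":0,"az":0},{"fingers":150,"tx":0,"ty":0,"tz":38.5,"ax":0,"ay":0,"az":0},{"fingers":255,"tx":0,"ty":0,"tz":0,"ax":0,"ay":0,"az":0},{"fingers":255,"tx":0,"ty":0,"tz":0,"ax":0,"ay":0,"az":0},{"fingers":255,"tx":0,"ty":0,"tz":0,"ax":0,"ay":0,"az":0},{"fingers":255,"tx":0,"ty":0,"tz":0,"ax":0,"ay":0,"az":0},{"fingers":255,"tx":0,"ty":0,"tz":0,"ax":0,"ay":0,"az":0}]' 60 >/dev/null; python3 s.py
python3 -m crank '[{"fingers":255,"tx":0,"ty":0,"tz":0.1,"ax":0,"ay":0,"az":0.1},{"fingers":255,"tx":0,"ty":0,"tz":0.1,"ax":0,"ay":0,"az":0.1}]' >/dev/null; python3 s.py
python3 -m crank '[{"fingers":255,"tx":0,"ty":0,"tz":0.1,"ax":0,"ay":0,"az":0.1}]' >/dev/null; python3 s.py
python3 -m crank '[{"fingers":255,"tx":0,"ty":0,"tz":0.1,"ax":0,"ay":0,"az":0.1}]' >/dev/null; python3 s.py
python3 -m crank '[{"fingers":255,"tx":0,"ty":0,"tz":0.1,"ax":0,"ay":0,"az":0.1}]' >/dev/null; python3 s.py
python3 -m crank '[{"fingers":255,"tx":0,"ty":0,"tz":0.1,"ax":0,"ay":0,"az":0.1}]' >/dev/null; python3 s.py
python3 -m crank '[{"fingers":255,"tx":0,"ty":0,"tz":0.1,"ax":0,"ay":0,"az":0.1}]' >/dev/null; python3 s.py
```

```text
13.88 [ 0.6208 -0.1059  0.1039] yaw 2.579 q7 0.83 tau [-5.610e-01 -1.088e+00 -1.000e-03] F [ 3.4 -0.8 -6.9] 0.012789051859878485 59.95288012756646
14.12 [ 0.6208 -0.1056  0.1034] yaw 2.376 q7 0.64 tau [-0.117 -0.195 -0.019] F [-5.6  3.6  1.5] 0.012623374405747935 59.77057060226798
14.25 [ 0.6208 -0.1055  0.1033] yaw 2.276 q7 0.55 tau [-0.444 -0.71   0.025] F [0.8 0.4 2.2] 0.012703355383115593 60.05058338865638
14.38 [ 0.6209 -0.1055  0.1033] yaw 2.176 q7 0.46 tau [-0.338 -0.954  0.023] F [ 3.6 -2.2 -1.4] 0.012643527454069197 60.097843556031876
14.5 [ 0.621  -0.1054  0.1032] yaw 2.076 q7 0.37 tau [-1.152 -1.359  0.104] F [ 7.7 -7.7 -9.3] 0.012310065992357597 60.87234268896282
14.62 [ 0.6211 -0.1054  0.1032] yaw 1.976 q7 0.27 tau [-1.364 -1.187  0.069] F [ 4.8 -5.7 -4.8] 0.012542167771411867 60.069696884751025
14.75 [ 0.6212 -0.1052  0.1031] yaw 1.876 q7 0.18 tau [-1.339 -1.003  0.178] F [ 3.1 -4.5 -2.2] 0.01275656485978111 60.053561171516776
```

```bash

python3 -m crank '[{"fingers":255,"tx":0,"ty":0,"tz":0.1,"ax":0,"ay":0,"az":0.1}]' >/dev/null; python3 s.py
python3 -m crank '[{"fingers":255,"tx":0,"ty":0,"tz":0.1,"ax":0,"ay":0,"az":0.1}]' >/dev/null; python3 s.py
python3 -m crank '[{"fingers":255,"tx":0,"ty":0,"tz":0.1,"ax":0,"ay":0,"az":0.1}]' >/dev/null; python3 s.py
python3 -m crank '[{"fingers":255,"tx":0,"ty":0,"tz":0.1,"ax":0,"ay":0,"az":0.1}]' >/dev/null; python3 s.py
python3 -m crank '[{"fingers":255,"tx":0,"ty":0,"tz":0.1,"ax":0,"ay":0,"az":0.1}]' >/dev/null; python3 s.py
python3 -m crank '[{"fingers":255,"tx":0,"ty":0,"tz":0,"ax":0,"ay":0,"az":0},{"fingers":255,"tx":0,"ty":0,"tz":0,"ax":0,"ay":0,"az":0}]' >/dev/null; python3 s.py
python3 -m crank '[{"fingers":255,"tx":0,"ty":0,"tz":0,"ax":0,"ay":0,"az":0},{"fingers":255,"tx":0,"ty":0,"tz":0,"ax":0,"ay":0,"az":0}]' >/dev/null; python3 s.py
```

```text
14.88 [ 0.6213 -0.1054  0.1031] yaw 1.776 q7 0.09 tau [-0.739 -0.699  0.342] F [ 2.6 -4.8 -2.6] 0.012384571186934533 60.03065401688218
15.0 [ 0.6215 -0.1055  0.1031] yaw 1.676 q7 -0.01 tau [-0.835 -0.518  0.414] F [ 2.7 -6.5  2.6] 0.012776944929310408 60.00790670514107
15.12 [ 0.6215 -0.1055  0.1031] yaw 1.576 q7 -0.1 tau [-0.315 -0.375  0.449] F [ 2.1 -2.5  1.2] 0.012800059189466298 60.26013986498591
15.25 [ 0.6216 -0.1055  0.103 ] yaw 1.476 q7 -0.19 tau [ 0.171 -0.37   0.412] F [2.4 0.4 1.5] 0.012601395282727391 61.120836493209936
15.38 [ 0.6216 -0.1056  0.103 ] yaw 1.376 q7 -0.29 tau [ 0.815 -0.939  0.389] F [ 4.2  4.8 -3.6] 0.012653601781430863 59.897529537031176
15.62 [ 0.6215 -0.106   0.1028] yaw 1.381 q7 -0.28 tau [-0.895 -1.239  0.302] F [ 5.2 -3.6 -4.7] 0.012613162136070288 60.821006898768246
15.88 [ 0.6214 -0.1062  0.1028] yaw 1.379 q7 -0.28 tau [-1.355 -0.97   0.184] F [ 4.9 -4.7 -0.8] 0.012438144157054737 60.101011572405696
```

```bash
sed -i 's/print(round(s\["t"\],2),s\["tcp_pos"\].round(4)/print(round(s["t"],2),"e7",s["effort"][6].round(3),s["tcp_pos"].round(4)/' h.py
python3 -m crank '[{"fingers":255,"tx":0,"ty":0,"tz":-0.14,"ax":0,"ay":0,"az":-0.15},{"fingers":255,"tx":0,"ty":0,"tz":-0.14,"ax":0,"ay":0,"az":-0.15}]' >/dev/null; python3 s.py
python3 -m crank '[{"fingers":255,"tx":0,"ty":0,"tz":-0.14,"ax":0,"ay":0,"az":-0.15},{"fingers":255,"tx":0,"ty":0,"tz":-0.14,"ax":0,"ay":0,"az":-0.15}]' >/dev/null; python3 s.py
python3 -m crank '[{"fingers":255,"tx":0,"ty":0,"tz":-0.14,"ax":0,"ay":0,"az":-0.15},{"fingers":255,"tx":0,"ty":0,"tz":-0.14,"ax":0,"ay":0,"az":-0.15}]' >/dev/null; python3 s.py
python3 -m crank '[{"fingers":255,"tx":0,"ty":0,"tz":0.1,"ax":0,"ay":0,"az":0.1}]' >/dev/null; python3 s.py
python3 -m crank '[{"fingers":255,"tx":0,"ty":0,"tz":0.1,"ax":0,"ay":0,"az":0.1}]' >/dev/null; python3 s.py
python3 -m crank '[{"fingers":255,"tx":0,"ty":0,"tz":0.1,"ax":0,"ay":0,"az":0.1}]' >/dev/null; python3 s.py
python3 -m crank '[{"fingers":255,"tx":0,"ty":0,"tz":0.1,"ax":0,"ay":0,"az":0.1}]' >/dev/null; python3 s.py
python3 -m crank '[{"fingers":255,"tx":0,"ty":0,"tz":0.1,"ax":0,"ay":0,"az":0.1}]' >/dev/null; python3 s.py
python3 -m crank '[{"fingers":255,"tx":0,"ty":0,"tz":0.1,"ax":0,"ay":0,"az":0.1}]' >/dev/null; python3 s.py
python3 -m crank '[{"fingers":255,"tx":0,"ty":0,"tz":0.1,"ax":0,"ay":0,"az":0.1}]' >/dev/null; python3 s.py
```

```text
16.12 e7 -2.347 [ 0.6212 -0.1054  0.103 ] yaw 1.684 q7 0.0 tau [-0.98  -1.497 -0.032] F [ 6.1 -5.  -2.6] 0.01252451368717036 59.98190953396261
16.38 e7 -2.297 [ 0.6209 -0.1051  0.1031] yaw 1.985 q7 0.28 tau [ 0.398 -0.739 -0.021] F [ 1.7 -0.4 -4.3] 0.012837767009375112 61.78466613404453
16.62 e7 -2.289 [ 0.6204 -0.1052  0.1031] yaw 2.284 q7 0.56 tau [1.446 0.579 0.013] F [-1.2  2.7 -4. ] 0.01230749599427087 60.02499410882592
16.75 e7 3.889 [ 0.6204 -0.105   0.1029] yaw 2.181 q7 0.46 tau [ 0.54  -0.61   0.049] F [ 3.7 -0.3  6.4] 0.012731011321309564 59.6493854932487
16.88 e7 1.595 [ 0.6206 -0.1049  0.1029] yaw 2.077 q7 0.37 tau [1.991 0.139 0.009] F [-2.8 10.9 -2. ] 0.012537968533544485 60.161818212945946
17.0 e7 1.508 [ 0.6208 -0.105   0.1029] yaw 1.977 q7 0.27 tau [ 2.084  0.083 -0.02 ] F [-3.  11.3 -8. ] 0.01274817934789108 60.67307793680811
17.12 e7 1.507 [ 0.6209 -0.1049  0.1029] yaw 1.877 q7 0.18 tau [ 1.969 -0.381  0.048] F [ 1.9  8.2 -3.9] 0.01252882056173476 63.31752085592598
17.25 e7 1.508 [ 0.6211 -0.105   0.1029] yaw 1.777 q7 0.09 tau [ 1.131 -0.945 -0.038] F [3.1 6.3 0.9] 0.012539167490100723 60.02153607085347
17.38 e7 1.514 [ 0.6212 -0.1051  0.1028] yaw 1.676 q7 -0.01 tau [ 1.022 -1.304 -0.038] F [4.2 6.8 1.5] 0.012710482885200654 60.095387399196625
17.5 e7 1.518 [ 0.6213 -0.1054  0.1028] yaw 1.576 q7 -0.1 tau [ 0.9   -1.623 -0.005] F [6.2 6.4 2.8] 0.012642604833833147 59.99102868139744
```

```bash

python3 -m crank '[{"fingers":255,"tx":0,"ty":0,"tz":0.1,"ax":0,"ay":0,"az":0.1}]' >/dev/null; python3 s.py
python3 -m crank '[{"fingers":255,"tx":0,"ty":0,"tz":0.1,"ax":0,"ay":0,"az":0.1}]' >/dev/null; python3 s.py
python3 -m crank '[{"fingers":255,"tx":0,"ty":0,"tz":0.1,"ax":0,"ay":0,"az":0.1}]' >/dev/null; python3 s.py
python3 -m crank '[{"fingers":255,"tx":0,"ty":0,"tz":0.1,"ax":0,"ay":0,"az":0.1}]' >/dev/null; python3 s.py
python3 -c "
from h import *
look('w4')
a=cv2.imread('pics/w4.png')[110:270,170:350]; cv2.imwrite('pics/w4c.png',cv2.resize(a,None,fx=3.5,fy=3.5,interpolation=2))"
```

```text
17.62 e7 1.518 [ 0.6214 -0.1055  0.1027] yaw 1.476 q7 -0.19 tau [ 0.444 -1.707  0.095] F [ 7.4  2.6 -4.9] 0.012444279702386119 60.02024629153311
17.75 e7 1.353 [ 0.6215 -0.1057  0.1027] yaw 1.376 q7 -0.29 tau [-0.358 -1.593  0.152] F [ 6.6  0.2 -6.2] 0.012405098984236293 59.88302393699996
17.88 e7 1.258 [ 0.6214 -0.1061  0.1026] yaw 1.276 q7 -0.38 tau [-1.888 -1.002  0.27 ] F [ 5.  -7.  -2.9] 0.012069128855601947 60.060873209440615
18.0 e7 1.183 [ 0.6214 -0.1064  0.1026] yaw 1.176 q7 -0.47 tau [-1.612 -1.047  0.435] F [ 3.4 -7.6 -0.2] 0.012637177080186243 60.088678523898125
18.0 [ 0.6214 -0.1064  0.1026] yaw 1.176 q [ 0.49  0.48 -0.52  1.57  0.25  1.16 -0.47] [-1.612 -1.047  0.435] [ 3.4 -7.6 -0.2]
```

View pics/w4c.png

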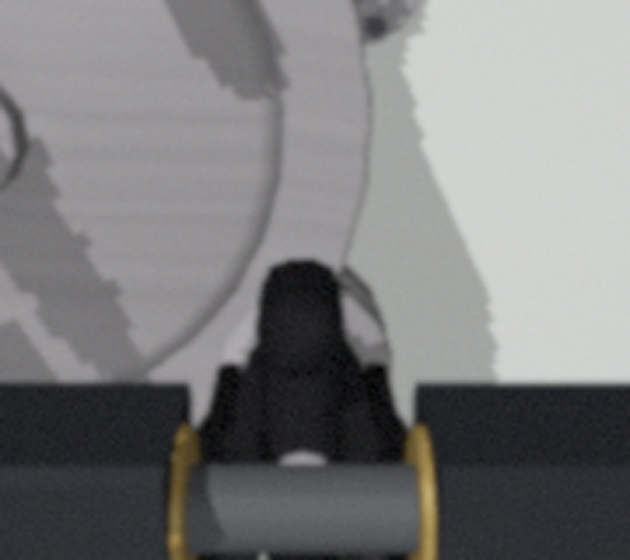

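```bash

python3 -m crank '[{"fingers":255,"tx":0,"ty":0,"tz":-0.1,"ax":0,"ay":0,"az":-0.108},{"fingers":255,"tx":0,"ty":0,"tz":-0.1,"ax":0,"ay":0,"az":-0.108},{"fingers":255,"tx":0,"ty":0,"tz":-0.1,"ax":0,"ay":0,"az":-0.108},{"fingers":255,"tx":0,"ty":0,"tz":0,"ax":0,"ay":0,"az":0}]' >/dev/null; python3 s.py
python3 -m crank '[{"fingers":120,"tx":0,"ty":0,"tz":0,"ax":0,"ay":0,"az":0},{"fingers":120,"tx":0,"ty":0,"tz":0,"ax":0,"ay":0,"az":0},{"fingers":120,"tx":0,"ty":0,"tz":-40,"ax":0,"ay":0,"az":0},{"fingers":120,"tx":0,"ty":0,"tz":-40,"ax":0,"ay":0,"az":0},{"fingers":120,"tx":46,"ty":-2,"tz":0,"ax":0,"ay":0,"az":0},{"fingers":120,"tx":46,"ty":-2,"tz":0,"ax":0,"ay":0,"az":0},{"fingers":120,"tx":46,"ty":-2,"tz":0,"ax":0,"ay":0,"az":-0.15},{"fingers":120,"tx":0,"ty":0,"tz":0,"ax":0,"ay":0,"az":-0.15}]'
python3 -c "
from h import *
look('w5');st()
a=cv2.imread('pics/w5.png')[130:290,170:350]; cv2.imwrite('pics/w5c.png',cv2.resize(a,None,fx=3.5,fy=3.5,interpolation=2))"
```

```text
18.55 e7 0.891 [ 0.6213 -0.1059  0.1027] yaw 1.506 q7 -0.16 tau [ 1.521 -1.479 -0.119] F [ 5.5  8.2 -9.4] 0.01282285635722129 60.68956916104071
t: 19.55
tcp_pos: [0.6231, 0.0379, 0.1828]
eef_rot: [-0.001, 0.616, 0.788, 0.0]
contact_force: [0.1, -0.1, 0.1]
gripper_width: 0.0461
grip_force: 0.0
19.55 [0.6231 0.0379 0.1828] yaw 1.815 q [ 0.39  0.44 -0.7   1.49  0.29  1.32 -0.08] [-0.075 -0.133  0.033] [ 0.1 -0.1  0.1]
19.6 e7 -2.092 [0.6234 0.0349 0.1825] yaw 1.819 q7 -0.08 tau [-0.057 -0.093  0.045] F [ 0.  -1.1 -0.7] 0.04573895976930356 0.0
```

View pics/w5c.png

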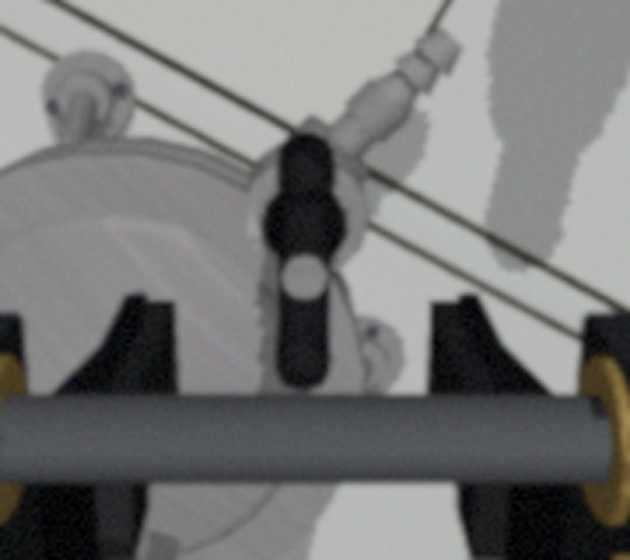

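```bash
python3 -c "
from h import *
wing('w5',(307,137),(301,385),(170,130),3.5)
wing('w5',(304,276),(304,275),(170,130),3.5)"
```

```text
[0.6247 0.0334 0.126 ] yaw 1.794 len 0.0632 shift mm [-1.8  0.9 56.5]
[0.6254 0.0309 0.126 ] yaw -1.325 len 0.0003 shift mm [-4.3  1.  56.5]
```

```bash

python3 -m crank '[{"fingers":150,"tx":-2.5,"ty":0.6,"tz":0,"ax":0,"ay":0,"az":0.02},{"fingers":150,"tx":0,"ty":0,"tz":40,"ax":0,"ay":0,"az":0},{"fingers":150,"tx":0,"ty":0,"tz":38.5,"ax":0,"ay":0,"az":0},{"fingers":255,"tx":0,"ty":0,"tz":0,"ax":0,"ay":0,"az":0},{"fingers":255,"tx":0,"ty":0,"tz":0,"ax":0,"ay":0,"az":0},{"fingers":255,"tx":0,"ty":0,"tz":0,"ax":0,"ay":0,"az":0},{"fingers":255,"tx":0,"ty":0,"tz":0,"ax":0,"ay":0,"az":0},{"fingers":255,"tx":0,"ty":0,"tz":0,"ax":0,"ay":0,"az":0}]' 60 >/dev/null; python3 s.py
python3 -m crank '[{"fingers":255,"tx":0,"ty":0,"tz":0.1,"ax":0,"ay":0,"az":0.1}]' >/dev/null; python3 s.py
python3 -m crank '[{"fingers":255,"tx":0,"ty":0,"tz":0.1,"ax":0,"ay":0,"az":0.1}]' >/dev/null; python3 s.py
python3 -m crank '[{"fingers":255,"tx":0,"ty":0,"tz":0.1,"ax":0,"ay":0,"az":0.1}]' >/dev/null; python3 s.py
python3 -m crank '[{"fingers":255,"tx":0,"ty":0,"tz":0.1,"ax":0,"ay":0,"az":0.1}]' >/dev/null; python3 s.py
python3 -m crank '[{"fingers":255,"tx":0,"ty":0,"tz":0.1,"ax":0,"ay":0,"az":0.1}]' >/dev/null; python3 s.py
python3 -m crank '[{"fingers":255,"tx":0,"ty":0,"tz":0.1,"ax":0,"ay":0,"az":0.1}]' >/dev/null; python3 s.py
python3 -m crank '[{"fingers":255,"tx":0,"ty":0,"tz":0.1,"ax":0,"ay":0,"az":0.1}]' >/dev/null; python3 s.py
```

```text
20.6 e7 -0.003 [0.6256 0.03   0.1044] yaw 1.783 q7 -0.14 tau [ 0.258 -0.232 -0.003] F [-0.8  4.3  2.5] 0.012565571966889021 60.113341799005866
20.73 e7 2.339 [0.6255 0.0301 0.104 ] yaw 1.681 q7 -0.23 tau [ 0.416 -0.234  0.029] F [0.5 4.5 3.2] 0.012307598393157941 60.041886465623975
20.85 e7 1.55 [0.6253 0.03   0.1038] yaw 1.58 q7 -0.33 tau [ 0.368 -0.17   0.064] F [ 0.   1.9 -2.3] 0.012612463283222875 59.99640930444002
20.98 e7 1.5 [0.6251 0.0303 0.1036] yaw 1.48 q7 -0.42 tau [-1.018  0.109  0.083] F [-1.2 -4.4 -0.3] 0.012995221798260658 61.32870465517044
21.1 e7 1.338 [0.625  0.0301 0.1034] yaw 1.38 q7 -0.51 tau [-2.149  0.589  0.217] F [-3.8 -8.5  1.4] 0.01236620625757067 60.00196704075279
21.23 e7 1.223 [0.6248 0.0301 0.1033] yaw 1.28 q7 -0.6 tau [-1.751  0.79   0.328] F [-3.9 -6.5  0.9] 0.012741917283215104 60.042578196153045
21.35 e7 1.167 [0.6247 0.0303 0.1031] yaw 1.18 q7 -0.7 tau [-0.66   0.679  0.39 ] F [-2.7 -3.4 -0.4] 0.012439422096789818 60.0078072398901
21.48 e7 1.144 [0.6247 0.0307 0.1031] yaw 1.081 q7 -0.79 tau [-0.101  0.472  0.378] F [-2.5 -2.1  3.2] 0.012474185151929893 59.996205288916826
```

```bash

python3 -m crank '[{"fingers":255,"tx":0,"ty":0,"tz":0,"ax":0,"ay":0,"az":0.03},{"fingers":255,"tx":0,"ty":0,"tz":0,"ax":0,"ay":0,"az":0},{"fingers":255,"tx":0,"ty":0,"tz":0,"ax":0,"ay":0,"az":0},{"fingers":255,"tx":0,"ty":0,"tz":0,"ax":0,"ay":0,"az":0}]' >/dev/null; python3 s.py
python3 -m crank '[{"fingers":255,"tx":0,"ty":0,"tz":0,"ax":0,"ay":0,"az":0},{"fingers":255,"tx":0,"ty":0,"tz":0,"ax":0,"ay":0,"az":0},{"fingers":255,"tx":0,"ty":0,"tz":0,"ax":0,"ay":0,"az":0},{"fingers":255,"tx":0,"ty":0,"tz":0,"ax":0,"ay":0,"az":0}]' >/dev/null; python3 s.py
python3 -m crank '[{"fingers":255,"tx":0,"ty":0,"tz":0,"ax":0,"ay":0,"az":0},{"fingers":255,"tx":0,"ty":0,"tz":0,"ax":0,"ay":0,"az":0},{"fingers":255,"tx":0,"ty":0,"tz":0,"ax":0,"ay":0,"az":0},{"fingers":255,"tx":0,"ty":0,"tz":0,"ax":0,"ay":0,"az":0}]' >/dev/null; python3 s.py
python3 -m crank '[{"fingers":255,"tx":0,"ty":0,"tz":0,"ax":0,"ay":0,"az":0},{"fingers":255,"tx":0,"ty":0,"tz":0,"ax":0,"ay":0,"az":0},{"fingers":255,"tx":0,"ty":0,"tz":0,"ax":0,"ay":0,"az":0},{"fingers":255,"tx":0,"ty":0,"tz":0,"ax":0,"ay":0,"az":0}]' >/dev/null; python3 s.py
```

```text
21.98 e7 -0.208 [0.6247 0.0306 0.103 ] yaw 1.055 q7 -0.82 tau [1.506 0.861 0.18 ] F [-3.4  7.8 -8.8] 0.01261640601730387 60.06478411727585
22.48 e7 -0.114 [0.6245 0.0302 0.1029] yaw 1.054 q7 -0.82 tau [-0.418  2.095  0.081] F [-8.2 -1.9 -1.5] 0.012471532530800746 59.992178259417415
22.98 e7 -0.099 [0.6245 0.0303 0.1029] yaw 1.054 q7 -0.82 tau [2.065 0.197 0.089] F [-2.4  5.6 -9. ] 0.01270289087685967 60.01452337950468
23.48 e7 -0.087 [0.6246 0.0303 0.1029] yaw 1.054 q7 -0.82 tau [1.363 1.032 0.11 ] F [-5.6  6.7 -7.8] 0.012302064914028263 60.85405739955604
```

```bash

python3 -m crank '[{"fingers":140,"tx":0,"ty":0,"tz":0,"ax":0,"ay":0,"az":0},{"fingers":140,"tx":0,"ty":0,"tz":0,"ax":0,"ay":0,"az":0},{"fingers":140,"tx":0,"ty":0,"tz":-45,"ax":0,"ay":0,"az":0},{"fingers":140,"tx":-40,"ty":21.4,"tz":0,"ax":0,"ay":0,"az":0},{"fingers":140,"tx":-40,"ty":21.4,"tz":0,"ax":0,"ay":0,"az":0},{"fingers":140,"tx":-40,"ty":21.4,"tz":0,"ax":0,"ay":0,"az":-0.15},{"fingers":140,"tx":0,"ty":0,"tz":0,"ax":0,"ay":0,"az":-0.15},{"fingers":140,"tx":0,"ty":0,"tz":0,"ax":0,"ay":0,"az":-0.15}]'>/dev/null; python3 s.py
python3 -m crank '[{"fingers":140,"tx":0,"ty":0,"tz":0,"ax":0,"ay":0,"az":0},{"fingers":140,"tx":0,"ty":0,"tz":0,"ax":0,"ay":0,"az":0}]'>/dev/null; python3 s.py
```

```text
24.48 e7 -2.35 [ 0.6226 -0.1075  0.1491] yaw 1.506 q7 -0.14 tau [ 0.033 -0.097  0.017] F [-0.7  1.  -0.3] 0.03901620386129715 0.0
24.73 e7 0.083 [ 0.6222 -0.1063  0.1487] yaw 1.499 q7 -0.15 tau [-0.05  -0.062 -0.014] F [-0.5  0.7  0.4] 0.0391171483146135 0.0
```

```bash

python3 -m crank '[{"fingers":150,"tx":0,"ty":-0.7,"tz":45.5,"ax":0,"ay":0,"az":0},{"fingers":255,"tx":0,"ty":0,"tz":0,"ax":0,"ay":0,"az":0},{"fingers":255,"tx":0,"ty":0,"tz":0,"ax":0,"ay":0,"az":0},{"fingers":255,"tx":0,"ty":0,"tz":0,"ax":0,"ay":0,"az":0},{"fingers":255,"tx":0,"ty":0,"tz":0,"ax":0,"ay":0,"az":0},{"fingers":255,"tx":0,"ty":0,"tz":0.1,"ax":0,"ay":0,"az":0.08}]' 60 >/dev/null; python3 s.py
python3 -m crank '[{"fingers":255,"tx":0,"ty":0,"tz":0,"ax":0,"ay":0,"az":0},{"fingers":255,"tx":0,"ty":0,"tz":0,"ax":0,"ay":0,"az":0},{"fingers":255,"tx":0,"ty":0,"tz":0,"ax":0,"ay":0,"az":0},{"fingers":255,"tx":0,"ty":0,"tz":0,"ax":0,"ay":0,"az":0}]'>/dev/null; python3 s.py
python3 -m crank '[{"fingers":255,"tx":0,"ty":0,"tz":0,"ax":0,"ay":0,"az":0},{"fingers":255,"tx":0,"ty":0,"tz":0,"ax":0,"ay":0,"az":0},{"fingers":255,"tx":0,"ty":0,"tz":0,"ax":0,"ay":0,"az":0},{"fingers":255,"tx":0,"ty":0,"tz":0,"ax":0,"ay":0,"az":0}]'>/dev/null; python3 s.py
python3 -m crank '[{"fingers":255,"tx":0,"ty":0,"tz":0,"ax":0,"ay":0,"az":0},{"fingers":255,"tx":0,"ty":0,"tz":0,"ax":0,"ay":0,"az":0},{"fingers":255,"tx":0,"ty":0,"tz":0,"ax":0,"ay":0,"az":0},{"fingers":255,"tx":0,"ty":0,"tz":0,"ax":0,"ay":0,"az":0}]'>/dev/null; python3 s.py
```

```text
25.48 e7 1.867 [ 0.6215 -0.1063  0.1032] yaw 1.421 q7 -0.24 tau [ 1.781 -0.503 -0.008] F [ 1.7  6.5 -4.5] 0.013100072653550014 64.27711000666022
25.98 e7 0.03 [ 0.6214 -0.1061  0.1029] yaw 1.423 q7 -0.24 tau [ 3.800e-01 -1.106e+00  1.000e-03] F [ 3.9  1.6 -2.6] 0.012357047281407425 60.015493696555495
26.48 e7 0.011 [ 0.6213 -0.1064  0.1029] yaw 1.423 q7 -0.24 tau [-1.42  -1.089 -0.02 ] F [ 4.1 -5.5 -2.5] 0.012340880473514398 59.95643396861851
26.98 e7 0.004 [ 0.6214 -0.106   0.1029] yaw 1.423 q7 -0.24 tau [ 0.285 -1.395  0.038] F [ 5.2 -1.2 -9.7] 0.01246276660098337 59.9789475928992
```

```bash

python3 -m crank '[{"fingers":255,"tx":0,"ty":0,"tz":0.1,"ax":0,"ay":0,"az":0.1}]' >/dev/null; python3 s.py
python3 -m crank '[{"fingers":255,"tx":0,"ty":0,"tz":0.1,"ax":0,"ay":0,"az":0.1}]' >/dev/null; python3 s.py
python3 -m crank '[{"fingers":255,"tx":0,"ty":0,"tz":0.1,"ax":0,"ay":0,"az":0.1}]' >/dev/null; python3 s.py
python3 -m crank '[{"fingers":255,"tx":0,"ty":0,"tz":0,"ax":0,"ay":0,"az":0},{"fingers":255,"tx":0,"ty":0,"tz":0,"ax":0,"ay":0,"az":0},{"fingers":255,"tx":0,"ty":0,"tz":0,"ax":0,"ay":0,"az":0},{"fingers":255,"tx":0,"ty":0,"tz":0,"ax":0,"ay":0,"az":0}]'>/dev/null; python3 s.py
python3 -m crank '[{"fingers":255,"tx":0,"ty":0,"tz":0,"ax":0,"ay":0,"az":0},{"fingers":255,"tx":0,"ty":0,"tz":0,"ax":0,"ay":0,"az":0},{"fingers":255,"tx":0,"ty":0,"tz":0,"ax":0,"ay":0,"az":0},{"fingers":255,"tx":0,"ty":0,"tz":0,"ax":0,"ay":0,"az":0}]'>/dev/null; python3 s.py
```

```text
27.1 e7 2.339 [ 0.6214 -0.1062  0.1028] yaw 1.321 q7 -0.33 tau [-0.104 -1.558  0.035] F [ 5.1 -4.3 -0.6] 0.012759287938822103 59.83067010529339
27.23 e7 1.382 [ 0.6213 -0.1066  0.1027] yaw 1.219 q7 -0.43 tau [-0.605 -1.185  0.337] F [  1.2 -10.5   0.2] 0.012478157433619358 60.05194871686399
27.35 e7 1.256 [ 0.6211 -0.1068  0.1025] yaw 1.119 q7 -0.52 tau [ 0.38  -1.958  0.29 ] F [ 8.1  2.  -3.3] 0.012602557939628034 60.01925197429955
27.85 e7 -0.103 [ 0.6213 -0.1064  0.1026] yaw 1.124 q7 -0.52 tau [-2.095 -0.359  0.146] F [ 3.4 -6.1 -5. ] 0.012417557442601418 60.15826743096113
28.35 e7 -0.081 [ 0.6213 -0.1064  0.1026] yaw 1.124 q7 -0.52 tau [-0.535 -1.335  0.105] F [ 5.1 -3.7 -4. ] 0.012491269208173896 60.817954181693494
```

```bash

python3 -m crank '[{"fingers":140,"tx":0,"ty":0,"tz":0,"ax":0,"ay":0,"az":0},{"fingers":140,"tx":0,"ty":0,"tz":0,"ax":0,"ay":0,"az":0},{"fingers":140,"tx":0,"ty":0,"tz":-45,"ax":0,"ay":0,"az":0},{"fingers":140,"tx":4.6,"ty":-46,"tz":0,"ax":0,"ay":0,"az":0},{"fingers":140,"tx":4.6,"ty":-46,"tz":0,"ax":0,"ay":0,"az":0},{"fingers":140,"tx":4.6,"ty":-46,"tz":0,"ax":0,"ay":0,"az":-0.176},{"fingers":140,"tx":0,"ty":0,"tz":0,"ax":0,"ay":0,"az":0},{"fingers":140,"tx":0,"ty":0,"tz":0,"ax":0,"ay":0,"az":0}]'>/dev/null; python3 s.py
```

```text
29.35 e7 0.106 [ 0.5027 -0.0342  0.1477] yaw 1.298 q7 -0.38 tau [ 0.013 -0.081  0.016] F [ 0.1 -0.1  0.6] 0.039018230275553116 0.0
```

```bash

python3 -m crank '[{"fingers":150,"tx":0,"ty":0,"tz":45,"ax":0,"ay":0,"az":0},{"fingers":255,"tx":0,"ty":0,"tz":0,"ax":0,"ay":0,"az":0},{"fingers":255,"tx":0,"ty":0,"tz":0,"ax":0,"ay":0,"az":0},{"fingers":255,"tx":0,"ty":0,"tz":0,"ax":0,"ay":0,"az":0},{"fingers":255,"tx":0,"ty":0,"tz":0,"ax":0,"ay":0,"az":0},{"fingers":255,"tx":0,"ty":0,"tz":0.1,"ax":0,"ay":0,"az":0.1}]' 60 >/dev/null; python3 s.py
python3 -m crank '[{"fingers":255,"tx":0,"ty":0,"tz":0.1,"ax":0,"ay":0,"az":0.1}]' >/dev/null; python3 s.py
python3 -m crank '[{"fingers":255,"tx":0,"ty":0,"tz":0,"ax":0,"ay":0,"az":0},{"fingers":255,"tx":0,"ty":0,"tz":0,"ax":0,"ay":0,"az":0},{"fingers":255,"tx":0,"ty":0,"tz":0,"ax":0,"ay":0,"az":0},{"fingers":255,"tx":0,"ty":0,"tz":0,"ax":0,"ay":0,"az":0}]'>/dev/null; python3 s.py
python3 -m crank '[{"fingers":255,"tx":0,"ty":0,"tz":0,"ax":0,"ay":0,"az":0},{"fingers":255,"tx":0,"ty":0,"tz":0,"ax":0,"ay":0,"az":0},{"fingers":255,"tx":0,"ty":0,"tz":0,"ax":0,"ay":0,"az":0},{"fingers":255,"tx":0,"ty":0,"tz":0,"ax":0,"ay":0,"az":0}]'>/dev/null; python3 s.py
```

```text
30.1 e7 2.398 [ 0.5033 -0.0341  0.1029] yaw 1.197 q7 -0.51 tau [ 0.258 -0.678  0.109] F [3.3 0.2 1.3] 0.012673583193667645 60.91103132057469
30.23 e7 1.396 [ 0.5031 -0.0344  0.1027] yaw 1.095 q7 -0.61 tau [ 1.523 -0.93   0.175] F [  6.2   7.4 -10.1] 0.012758512382405694 59.94268793792912
30.73 e7 -0.061 [ 0.503  -0.0343  0.1024] yaw 1.099 q7 -0.6 tau [-0.883 -1.     0.036] F [ 4.9 -2.1  1.7] 0.012367431121425165 60.01536880619824
31.23 e7 -0.082 [ 0.503  -0.0343  0.1024] yaw 1.099 q7 -0.6 tau [-0.734 -1.189  0.078] F [ 3.1 -5.2 -1.4] 0.01235159454746923 60.93038770108251
```

```bash

python3 -m crank '[{"fingers":140,"tx":0,"ty":0,"tz":0,"ax":0,"ay":0,"az":0},{"fingers":140,"tx":0,"ty":0,"tz":0,"ax":0,"ay":0,"az":0},{"fingers":140,"tx":0,"ty":0,"tz":-45,"ax":0,"ay":0,"az":0},{"fingers":140,"tx":37.6,"ty":26.3,"tz":0,"ax":0,"ay":0,"az":0},{"fingers":140,"tx":37.6,"ty":26.3,"tz":0,"ax":0,"ay":0,"az":0},{"fingers":140,"tx":37.6,"ty":26.3,"tz":0,"ax":0,"ay":0,"az":0.045},{"fingers":140,"tx":0,"ty":0,"tz":0,"ax":0,"ay":0,"az":0},{"fingers":140,"tx":0,"ty":0,"tz":0,"ax":0,"ay":0,"az":0}]'>/dev/null; python3 s.py
```

```text
32.23 e7 -0.059 [0.6234 0.0308 0.1467] yaw 1.055 q7 -0.81 tau [-0.083 -0.028 -0.024] F [-0.4  0.3 -0.9] 0.03917130462595819 0.0
```

```bash

python3 -m crank '[{"fingers":150,"tx":0,"ty":1.2,"tz":44,"ax":0,"ay":0,"az":0},{"fingers":255,"tx":0,"ty":0,"tz":0,"ax":0,"ay":0,"az":0},{"fingers":255,"tx":0,"ty":0,"tz":0,"ax":0,"ay":0,"az":0},{"fingers":255,"tx":0,"ty":0,"tz":0,"ax":0,"ay":0,"az":0},{"fingers":255,"tx":0,"ty":0,"tz":0,"ax":0,"ay":0,"az":0},{"fingers":255,"tx":0,"ty":0,"tz":0.1,"ax":0,"ay":0,"az":0.1},{"fingers":255,"tx":0,"ty":0,"tz":0.1,"ax":0,"ay":0,"az":0.1},{"fingers":255,"tx":0,"ty":0,"tz":0.1,"ax":0,"ay":0,"az":0.1}]' 60 >/dev/null; python3 s.py
python3 -m crank '[{"fingers":255,"tx":0,"ty":0,"tz":0.1,"ax":0,"ay":0,"az":0.1},{"fingers":255,"tx":0,"ty":0,"tz":0.1,"ax":0,"ay":0,"az":0.1},{"fingers":255,"tx":0,"ty":0,"tz":0.1,"ax":0,"ay":0,"az":0.1},{"fingers":255,"tx":0,"ty":0,"tz":0.1,"ax":0,"ay":0,"az":0.1},{"fingers":255,"tx":0,"ty":0,"tz":0.1,"ax":0,"ay":0,"az":0.1}]' >/dev/null; python3 s.py
python3 -m crank '[{"fingers":255,"tx":0,"ty":0,"tz":0,"ax":0,"ay":0,"az":0},{"fingers":255,"tx":0,"ty":0,"tz":0,"ax":0,"ay":0,"az":0},{"fingers":255,"tx":0,"ty":0,"tz":0,"ax":0,"ay":0,"az":0},{"fingers":255,"tx":0,"ty":0,"tz":0,"ax":0,"ay":0,"az":0}]'>/dev/null; python3 s.py
python3 -m crank '[{"fingers":255,"tx":0,"ty":0,"tz":0,"ax":0,"ay":0,"az":0},{"fingers":255,"tx":0,"ty":0,"tz":0,"ax":0,"ay":0,"az":0}]'>/dev/null; python3 s.py
```

```text
33.23 e7 1.164 [0.6248 0.0313 0.1035] yaw 0.752 q7 -1.11 tau [2.41  0.645 0.356] F [-3.4  9.4 -5.7] 0.012884807135607097 62.37566687632352
33.85 e7 1.13 [0.6254 0.0318 0.1034] yaw 0.253 q7 -1.58 tau [0.468 0.987 0.429] F [-4.9  1.5  0.6] 0.012365562445114832 60.03249714151025
34.35 e7 -0.196 [0.6251 0.0317 0.1029] yaw 0.258 q7 -1.57 tau [1.788 0.094 0.184] F [-0.9  6.3  0.8] 0.012373703036357245 60.107902905583614
34.6 e7 -0.135 [0.6249 0.0317 0.1027] yaw 0.257 q7 -1.57 tau [ 2.224 -1.187  0.101] F [  8.5  10.5 -11.9] 0.0129216575493132 60.41045813821256
```

```bash
python3 -c "
from h import *
look('w6');st()
a=cv2.imread('pics/w6.png')[110:270,170:350]; b=cv2.resize(a,None,fx=3.5,fy=3.5,interpolation=2); cv2.imwrite('pics/w6c.png',np.clip(b*1.6,0,255).astype('uint8'))"
```

```text
34.6 [0.6249 0.0317 0.1027] yaw 0.257 q [ 0.2   0.46 -0.42  1.58  0.2   1.15 -1.57] [ 2.224 -1.187  0.101] [  8.5  10.5 -11.9]
34.65 e7 -0.127 [0.625  0.0317 0.1028] yaw 0.258 q7 -1.57 tau [1.416 0.468 0.138] F [-2.4  4.6 -5.6] 0.012708613735017625 60.65006510121748
```

View pics/w6c.png

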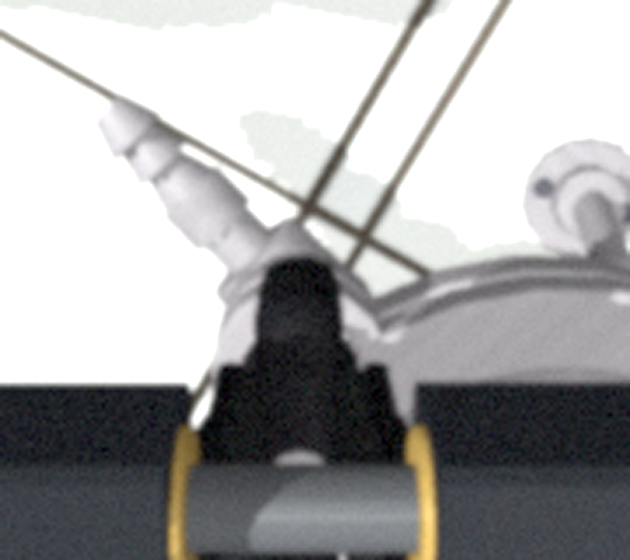

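```bash

python3 -m crank '[{"fingers":255,"tx":0,"ty":0,"tz":0.1,"ax":0,"ay":0,"az":0.1},{"fingers":255,"tx":0,"ty":0,"tz":0.1,"ax":0,"ay":0,"az":0.1},{"fingers":255,"tx":0,"ty":0,"tz":0.1,"ax":0,"ay":0,"az":0.1},{"fingers":255,"tx":0,"ty":0,"tz":0.1,"ax":0,"ay":0,"az":0.1},{"fingers":255,"tx":0,"ty":0,"tz":0.1,"ax":0,"ay":0,"az":0.1}]' >/dev/null; python3 s.py
python3 -m crank '[{"fingers":255,"tx":0,"ty":0,"tz":0.1,"ax":0,"ay":0,"az":0.1},{"fingers":255,"tx":0,"ty":0,"tz":0.1,"ax":0,"ay":0,"az":0.1},{"fingers":255,"tx":0,"ty":0,"tz":0.1,"ax":0,"ay":0,"az":0.1},{"fingers":255,"tx":0,"ty":0,"tz":0.1,"ax":0,"ay":0,"az":0.09}]' >/dev/null; python3 s.py
python3 -m crank '[{"fingers":255,"tx":0,"ty":0,"tz":0,"ax":0,"ay":0,"az":0},{"fingers":255,"tx":0,"ty":0,"tz":0,"ax":0,"ay":0,"az":0},{"fingers":255,"tx":0,"ty":0,"tz":0,"ax":0,"ay":0,"az":0},{"fingers":255,"tx":0,"ty":0,"tz":0,"ax":0,"ay":0,"az":0}]'>/dev/null; python3 s.py
python3 -m crank '[{"fingers":255,"tx":0,"ty":0,"tz":0,"ax":0,"ay":0,"az":0},{"fingers":255,"tx":0,"ty":0,"tz":0,"ax":0,"ay":0,"az":0},{"fingers":255,"tx":0,"ty":0,"tz":0,"ax":0,"ay":0,"az":0},{"fingers":255,"tx":0,"ty":0,"tz":0,"ax":0,"ay":0,"az":0}]'>/dev/null; python3 s.py
```

```text
35.27 e7 1.143 [0.6261 0.0315 0.1029] yaw -0.246 q7 -2.05 tau [ 1.148 -0.493  0.419] F [ 1.2  4.4 -1.2] 0.012455911248754916 60.08432362228632
35.77 e7 0.903 [0.6265 0.0309 0.1027] yaw -0.636 q7 -2.42 tau [0.576 1.144 0.419] F [-5.8  3.  -2.9] 0.012283835662573517 60.059787704085466
36.27 e7 -0.189 [0.6262 0.0309 0.1022] yaw -0.632 q7 -2.41 tau [ 1.259 -0.457  0.136] F [-0.8  6.   3.9] 0.012651596278420427 59.96080096811056
36.77 e7 -0.087 [0.6262 0.031  0.1022] yaw -0.632 q7 -2.41 tau [ 0.178 -2.637  0.16 ] F [ 8.   0.8 -5.6] 0.012361543798762682 64.67810170724988
```

```bash

python3 -m crank '[{"fingers":140,"tx":0,"ty":0,"tz":0,"ax":0,"ay":0,"az":0},{"fingers":140,"tx":0,"ty":0,"tz":0,"ax":0,"ay":0,"az":0},{"fingers":140,"tx":0,"ty":0,"tz":-45,"ax":0,"ay":0,"az":0},{"fingers":140,"tx":25.8,"ty":37.7,"tz":0,"ax":0,"ay":0,"az":0},{"fingers":140,"tx":25.8,"ty":37.7,"tz":0,"ax":0,"ay":0,"az":0},{"fingers":140,"tx":25.8,"ty":37.7,"tz":0,"ax":0,"ay":0,"az":-0.176},{"fingers":140,"tx":0,"ty":0,"tz":0,"ax":0,"ay":0,"az":-0.176},{"fingers":140,"tx":0,"ty":0,"tz":0,"ax":0,"ay":0,"az":-0.176}]'>/dev/null; python3 s.py
python3 -m crank '[{"fingers":140,"tx":0,"ty":0,"tz":0,"ax":0,"ay":0,"az":-0.176},{"fingers":140,"tx":0,"ty":0,"tz":0,"ax":0,"ay":0,"az":-0.176},{"fingers":140,"tx":0,"ty":0,"tz":0,"ax":0,"ay":0,"az":-0.176},{"fingers":140,"tx":0,"ty":0,"tz":0,"ax":0,"ay":0,"az":-0.176},{"fingers":140,"tx":0,"ty":0,"tz":0,"ax":0,"ay":0,"az":-0.176},{"fingers":140,"tx":0,"ty":0,"tz":0,"ax":0,"ay":0,"az":-0.176},{"fingers":140,"tx":0,"ty":0,"tz":0,"ax":0,"ay":0,"az":-0.172},{"fingers":140,"tx":0,"ty":0,"tz":0,"ax":0,"ay":0,"az":0}]'>/dev/null; python3 s.py
python3 -c "
from h import *
look('w7');st()
p,d=r.snapshot('top'); cv2.imwrite('pics/top1.png',cv2.cvtColor(p,cv2.COLOR_RGB2BGR))
a=cv2.imread('pics/w7.png'); cv2.imwrite('pics/w7c.png',np.clip(a*1.5,0,255).astype('uint8'))"
```

```text
37.77 e7 -2.792 [ 0.6199 -0.1088  0.1467] yaw -0.104 q7 -1.66 tau [ 0.104 -0.016 -0.067] F [0.  0.5 0.7] 0.039230044672346774 0.019705045851878822
38.77 e7 1.876 [ 0.6199 -0.1078  0.1464] yaw 1.118 q7 -0.5 tau [-0.043 -0.04  -0.049] F [1.1 0.2 0.3] 0.03954757242979164 0.0
38.775 [ 0.6199 -0.1078  0.1464] yaw 1.118 q [ 0.48  0.44 -0.49  1.52  0.22  1.24 -0.5 ] [-0.043 -0.04  -0.049] [1.1 0.2 0.3]
38.83 e7 0.75 [ 0.62   -0.1076  0.1465] yaw 1.116 q7 -0.5 tau [-0.003 -0.093 -0.011] F [-0.6 -1.3 -0.8] 0.03966796570118621 0.0
```

View pics/w7c.png

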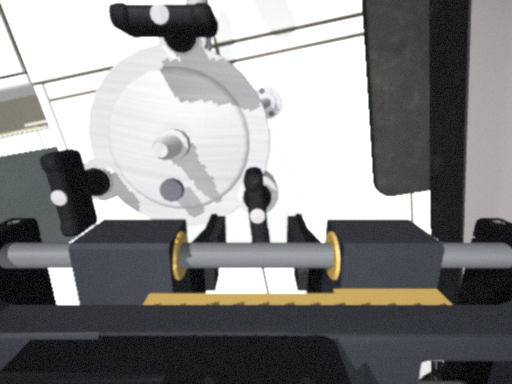

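All three wings show up in this view: A from (115,15) to (213,20), C from (62,158) to (78,230), and B aligned between the fingers. I'll check their yaws against where I left them.

```bash
python3 -c "
from h import *
wing('w7',(118,15),(211,20),(0,0),1,.125)
wing('w7',(62,158),(77,230),(0,0),1,.125)
wing('w7',(254.5,172),(260,238),(0,0),1,.125)"
```

```text
[0.6267 0.0283 0.125 ] yaw 2.643 len 0.0547 shift mm [124.8 -53.8  21.5]
[ 0.5101 -0.0373  0.125 ] yaw 1.135 len 0.0526 shift mm [  14.6 -129.6   21.5]
[ 0.6246 -0.1018  0.125 ] yaw 1.199 len 0.0495 shift mm [ 7.1  1.6 21.5]
```

```bash

python3 -m crank '[{"fingers":150,"tx":1.7,"ty":0.6,"tz":43.5,"ax":0,"ay":0,"az":0},{"fingers":255,"tx":0,"ty":0,"tz":0,"ax":0,"ay":0,"az":0},{"fingers":255,"tx":0,"ty":0,"tz":0,"ax":0,"ay":0,"az":0},{"fingers":255,"tx":0,"ty":0,"tz":0,"ax":0,"ay":0,"az":0},{"fingers":255,"tx":0,"ty":0,"tz":0,"ax":0,"ay":0,"az":0},{"fingers":255,"tx":0,"ty":0,"tz":0.1,"ax":0,"ay":0,"az":0.1},{"fingers":255,"tx":0,"ty":0,"tz":0.1,"ax":0,"ay":0,"az":0.1},{"fingers":255,"tx":0,"ty":0,"tz":0.1,"ax":0,"ay":0,"az":0.1}]' 60 >/dev/null; python3 s.py
python3 -m crank '[{"fingers":255,"tx":0,"ty":0,"tz":0.1,"ax":0,"ay":0,"az":0.1},{"fingers":255,"tx":0,"ty":0,"tz":0.1,"ax":0,"ay":0,"az":0.1},{"fingers":255,"tx":0,"ty":0,"tz":0.1,"ax":0,"ay":0,"az":0.1},{"fingers":255,"tx":0,"ty":0,"tz":0.1,"ax":0,"ay":0,"az":0.1},{"fingers":255,"tx":0,"ty":0,"tz":0.1,"ax":0,"ay":0,"az":0.1}]' >/dev/null; python3 s.py
python3 -m crank '[{"fingers":255,"tx":0,"ty":0,"tz":0.1,"ax":0,"ay":0,"az":0.1},{"fingers":255,"tx":0,"ty":0,"tz":0.1,"ax":0,"ay":0,"az":0.1},{"fingers":255,"tx":0,"ty":0,"tz":0.1,"ax":0,"ay":0,"az":0.1}]' >/dev/null; python3 s.py
python3 -m crank '[{"fingers":255,"tx":0,"ty":0,"tz":0.03,"ax":0,"ay":0,"az":0.03},{"fingers":255,"tx":0,"ty":0,"tz":0.03,"ax":0,"ay":0,"az":0.03},{"fingers":255,"tx":0,"ty":0,"tz":0.03,"ax":0,"ay":0,"az":0.03}]' >/dev/null; python3 s.py
python3 -m crank '[{"fingers":255,"tx":0,"ty":0,"tz":0.03,"ax":0,"ay":0,"az":0.03},{"fingers":255,"tx":0,"ty":0,"tz":0.03,"ax":0,"ay":0,"az":0.03}]' >/dev/null; python3 s.py
python3 -m crank '[{"fingers":255,"tx":0,"ty":0,"tz":0.03,"ax":0,"ay":0,"az":0.03},{"fingers":255,"tx":0,"ty":0,"tz":0.03,"ax":0,"ay":0,"az":0.03}]' >/dev/null; python3 s.py
```

```text
39.88 e7 1.158 [ 0.6219 -0.106   0.1031] yaw 0.817 q7 -0.8 tau [ 1.247 -0.348  0.337] F [  3.    6.2 -10.9] 0.012350462894653724 59.92342420360899
40.5 e7 1.13 [ 0.6219 -0.1063  0.1027] yaw 0.316 q7 -1.27 tau [-0.522  0.027  0.473] F [-1.5 -3.   1.9] 0.012511370978410806 60.02488545142114
40.88 e7 1.129 [ 0.6218 -0.1063  0.1025] yaw 0.016 q7 -1.56 tau [-0.868 -0.945  0.429] F [ 5.8 -3.3 -3.7] 0.012233030273797988 59.96736506000161
41.25 e7 0.169 [ 0.6217 -0.1063  0.1019] yaw -0.072 q7 -1.64 tau [-1.516  0.872  0.342] F [-3.5 -5.9 -0.3] 0.012713009150146632 60.19207926874515
41.5 e7 0.155 [ 0.6215 -0.1062  0.1018] yaw -0.132 q7 -1.7 tau [-1.547  0.415  0.372] F [-5.4 -6.9  3.3] 0.012548561295019342 60.092629194259644
41.75 e7 0.15 [ 0.6215 -0.1062  0.1017] yaw -0.192 q7 -1.75 tau [-1.805 -0.515  0.361] F [ 5.2 -8.6 -6.9] 0.012224152874550061 59.88969004712999
```

```bash

python3 -m crank '[{"fingers":255,"tx":0,"ty":0,"tz":0.1,"ax":0,"ay":0,"az":0.1},{"fingers":255,"tx":0,"ty":0,"tz":0,"ax":0,"ay":0,"az":0},{"fingers":255,"tx":0,"ty":0,"tz":0,"ax":0,"ay":0,"az":0},{"fingers":255,"tx":0,"ty":0,"tz":0,"ax":0,"ay":0,"az":0},{"fingers":255,"tx":0,"ty":0,"tz":0,"ax":0,"ay":0,"az":0},{"fingers":255,"tx":0,"ty":0,"tz":0,"ax":0,"ay":0,"az":0}]' >/dev/null; python3 s.py
python3 -m crank '[{"fingers":255,"tx":0,"ty":0,"tz":0,"ax":0,"ay":0,"az":0},{"fingers":255,"tx":0,"ty":0,"tz":0,"ax":0,"ay":0,"az":0},{"fingers":255,"tx":0,"ty":0,"tz":0,"ax":0,"ay":0,"az":0},{"fingers":255,"tx":0,"ty":0,"tz":0,"ax":0,"ay":0,"az":0},{"fingers":255,"tx":0,"ty":0,"tz":0,"ax":0,"ay":0,"az":0},{"fingers":255,"tx":0,"ty":0,"tz":0,"ax":0,"ay":0,"az":0}]' >/dev/null; python3 s.py
```

```text
42.5 e7 -0.156 [ 0.6211 -0.1061  0.1015] yaw -0.291 q7 -1.85 tau [-0.73   0.348  0.133] F [-0.3 -2.9  1.8] 0.0128714869459009 61.09237099997699
43.25 e7 -0.087 [ 0.6213 -0.1061  0.1015] yaw -0.291 q7 -1.85 tau [-1.529  0.483  0.098] F [-3.8 -6.3  7.2] 0.012566241764944445 63.764381585642695
```

```bash

python3 -m crank '[{"fingers":140,"tx":0,"ty":0,"tz":0,"ax":0,"ay":0,"az":0},{"fingers":140,"tx":0,"ty":0,"tz":0,"ax":0,"ay":0,"az":0},{"fingers":140,"tx":0,"ty":0,"tz":-46,"ax":0,"ay":0,"az":0},{"fingers":140,"tx":-44.6,"ty":-11.6,"tz":0,"ax":0,"ay":0,"az":0},{"fingers":140,"tx":-44.6,"ty":-11.6,"tz":0,"ax":0,"ay":0,"az":0},{"fingers":140,"tx":-44.6,"ty":-11.6,"tz":0,"ax":0,"ay":0,"az":-0.174},{"fingers":140,"tx":0,"ty":0,"tz":0,"ax":0,"ay":0,"az":-0.174},{"fingers":140,"tx":0,"ty":0,"tz":0,"ax":0,"ay":0,"az":-0.174}]'>/dev/null; python3 s.py
python3 -m crank '[{"fingers":140,"tx":0,"ty":0,"tz":0,"ax":0,"ay":0,"az":-0.174},{"fingers":140,"tx":0,"ty":0,"tz":0,"ax":0,"ay":0,"az":-0.174},{"fingers":140,"tx":0,"ty":0,"tz":0,"ax":0,"ay":0,"az":-0.174},{"fingers":140,"tx":0,"ty":0,"tz":0,"ax":0,"ay":0,"az":-0.174},{"fingers":140,"tx":0,"ty":0,"tz":0,"ax":0,"ay":0,"az":-0.174},{"fingers":140,"tx":0,"ty":0,"tz":0,"ax":0,"ay":0,"az":0}]'>/dev/null; python3 s.py
```

```text
44.25 e7 -2.897 [ 0.5032 -0.0326  0.1481] yaw 0.239 q7 -1.4 tau [ 0.022 -0.032  0.063] F [-0.1 -0.1  0.1] 0.038990462780932524 0.0
45.0 e7 1.985 [ 0.5034 -0.0331  0.1478] yaw 1.101 q7 -0.55 tau [ 0.001 -0.078 -0.06 ] F [ 0.5 -0.4 -0.4] 0.039293150602901984 0.0
```

```bash

python3 -m crank '[{"fingers":150,"tx":-1.2,"ty":0,"tz":45,"ax":0,"ay":0,"az":0},{"fingers":255,"tx":0,"ty":0,"tz":0,"ax":0,"ay":0,"az":0},{"fingers":255,"tx":0,"ty":0,"tz":0,"ax":0,"ay":0,"az":0},{"fingers":255,"tx":0,"ty":0,"tz":0,"ax":0,"ay":0,"az":0},{"fingers":255,"tx":0,"ty":0,"tz":0,"ax":0,"ay":0,"az":0},{"fingers":255,"tx":0,"ty":0,"tz":0.1,"ax":0,"ay":0,"az":0.1},{"fingers":255,"tx":0,"ty":0,"tz":0.1,"ax":0,"ay":0,"az":0.1},{"fingers":255,"tx":0,"ty":0,"tz":0.1,"ax":0,"ay":0,"az":0.1}]' 60 >/dev/null; python3 s.py
python3 -m crank '[{"fingers":255,"tx":0,"ty":0,"tz":0.1,"ax":0,"ay":0,"az":0.1},{"fingers":255,"tx":0,"ty":0,"tz":0.1,"ax":0,"ay":0,"az":0.1},{"fingers":255,"tx":0,"ty":0,"tz":0.1,"ax":0,"ay":0,"az":0.1},{"fingers":255,"tx":0,"ty":0,"tz":0.1,"ax":0,"ay":0,"az":0.1},{"fingers":255,"tx":0,"ty":0,"tz":0.1,"ax":0,"ay":0,"az":0.1},{"fingers":255,"tx":0,"ty":0,"tz":0.1,"ax":0,"ay":0,"az":0.1},{"fingers":255,"tx":0,"ty":0,"tz":0.1,"ax":0,"ay":0,"az":0.1}]' >/dev/null; python3 s.py
python3 -m crank '[{"fingers":255,"tx":0,"ty":0,"tz":0.1,"ax":0,"ay":0,"az":0.1},{"fingers":255,"tx":0,"ty":0,"tz":0.1,"ax":0,"ay":0,"az":0.1},{"fingers":255,"tx":0,"ty":0,"tz":0.1,"ax":0,"ay":0,"az":0.1},{"fingers":255,"tx":0,"ty":0,"tz":0.1,"ax":0,"ay":0,"az":0.1},{"fingers":255,"tx":0,"ty":0,"tz":0.1,"ax":0,"ay":0,"az":0.1}]' >/dev/null; python3 s.py
python3 -m crank '[{"fingers":255,"tx":0,"ty":0,"tz":0,"ax":0,"ay":0,"az":0},{"fingers":255,"tx":0,"ty":0,"tz":0,"ax":0,"ay":0,"az":0},{"fingers":255,"tx":0,"ty":0,"tz":0,"ax":0,"ay":0,"az":0},{"fingers":255,"tx":0,"ty":0,"tz":0,"ax":0,"ay":0,"az":0}]' >/dev/null; python3 s.py
python3 -m crank '[{"fingers":255,"tx":0,"ty":0,"tz":0,"ax":0,"ay":0,"az":0},{"fingers":255,"tx":0,"ty":0,"tz":0,"ax":0,"ay":0,"az":0},{"fingers":140,"tx":0,"ty":0,"tz":0,"ax":0,"ay":0,"az":0},{"fingers":140,"tx":0,"ty":0,"tz":0,"ax":0,"ay":0,"az":0},{"fingers":140,"tx":0,"ty":0,"tz":-50,"ax":0,"ay":0,"az":0},{"fingers":140,"tx":0,"ty":0,"tz":-60,"ax":0,"ay":0,"az":0}]' >/dev/null; python3 s.py
```

```text
46.0 e7 1.235 [ 0.5028 -0.0348  0.1026] yaw 0.799 q7 -0.86 tau [ 0.889 -0.61   0.334] F [ 4.8  4.9 -3.9] 0.012323695566345567 59.96222013871602
46.88 e7 1.197 [ 0.5031 -0.0342  0.1021] yaw 0.099 q7 -1.55 tau [-0.189 -1.266  0.409] F [ 8.  -0.3 -3.1] 0.012905026478121306 59.87766061909497
47.5 e7 1.197 [ 0.5036 -0.0342  0.1018] yaw -0.4 q7 -2.04 tau [-0.243 -0.534  0.535] F [ 3.  -0.9  0.4] 0.01276160489734138 59.96137001551688
48.0 e7 -0.205 [ 0.5033 -0.0343  0.1014] yaw -0.396 q7 -2.04 tau [1.155 0.271 0.151] F [-2.7  5.6 -9.9] 0.012799166797716035 59.914429169361085
48.75 e7 -0.194 [ 0.5016 -0.0358  0.2115] yaw -0.399 q7 -2.01 tau [ 0.048 -0.071  0.007] F [ 1.5 -0.   0.9] 0.0378907830049751 0.0
```

```bash

python3 -m crank '[{"fingers":140,"tx":-30,"ty":55,"tz":0,"ax":0,"ay":0,"az":0},{"fingers":140,"tx":-30,"ty":55,"tz":0,"ax":0,"ay":0,"az":0},{"fingers":140,"tx":-30,"ty":55,"tz":0,"ax":0,"ay":0,"az":0},{"fingers":140,"tx":-30,"ty":55,"tz":0,"ax":0,"ay":0,"az":0},{"fingers":140,"tx":0,"ty":0,"tz":0,"ax":0,"ay":0,"az":0}]' | head -2
python3 -c "
from h import *
p,d=r.snapshot('top'); p=cv2.cvtColor(p,cv2.COLOR_RGB2BGR)[150:240,245:350]; cv2.imwrite('pics/c2.png',cv2.resize(p,None,fx=6,fy=6,interpolation=2))"
```

```text
t: 49.38
tcp_pos: [0.3041, -0.1936, 0.2112]
```

View pics/c2.png

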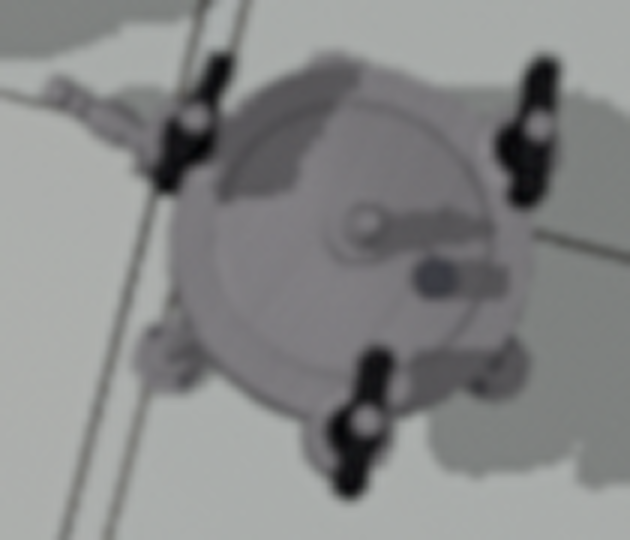

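The final view has the wings at about -0.44 (A), -0.17 (B) and -0.21 rad (C). That puts every nut roughly 1.5 to 2.1 rad past first bearing, inside the 1.3 to 2.8 window, and the gripper is clear, so I'm handing in.

```bash
python3 -c "
from rig import r
print(r.job_done())"
```

```text
the job is handed in; nothing more can be done
None
```

The job is handed in at about 49 s, verdict not shown: all three nuts were brought finger-tight, then turned further in the order A, B, C and let go, ending an estimated 1.5–2.1 rad past bearing; that comes from wing angles in the camera and where I felt each nut begin to bear, since the measured moment did not rise with angle as described and could not confirm the 28–62 N.

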